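Put the used containers away by kind after a test run

TASK

Clear the five used containers standing along the front of the bench: put the two capped sample tubes into the two free openings of the small four-place white wire rack, the two small dropper bottles into the two free pockets of the low grey tray, and the brown bottle into the empty bay of the spill tray next to the buffer bottle. One container to a place, each standing upright on the floor of its place and let go; carry them upright and set them down, do not drop them. Leave the timer and the rubber stopper where they are.

Things in the scene. Friction and masses are not known exactly. Their poses are not given: they have to be found in the camera images.
- tube_a: capped sample tube, one of two alike: cylinder 28 mm in diameter with a screw cap 34 mm in diameter on top, 114 mm tall; stands upright on a flat foot, loose, 0.03 to 0.05 kg. Take it by the cap, which spans 101 to 114 mm above the foot. Origin: centre of the foot; z is the tube's axis, up
- tube_b: capped sample tube, one of two alike: cylinder 28 mm in diameter with a screw cap 34 mm in diameter on top, 114 mm tall; stands upright on a flat foot, loose, 0.03 to 0.05 kg. Take it by the cap, which spans 101 to 114 mm above the foot. Origin: centre of the foot; z is the tube's axis, up
- dropper_a: small dropper bottle with a tapering nozzle cap, one of two alike: body 26 mm in diameter and 54 mm tall, cap 20 mm wide, nozzle to 83 mm; stands upright, loose, 0.02 to 0.03 kg. Take it by the upper half of the body, about 42 mm above the foot. Origin: centre of the foot; z is its axis, up
- dropper_b: small dropper bottle with a tapering nozzle cap, one of two alike: body 26 mm in diameter and 54 mm tall, cap 20 mm wide, nozzle to 83 mm; stands upright, loose, 0.02 to 0.03 kg. Take it by the upper half of the body, about 42 mm above the foot. Origin: centre of the foot; z is its axis, up
- brown_bottle: brown glass reagent bottle with a black screw cap: body 48 mm in diameter and 79 mm tall, cap 34 mm in diameter from 79 to 95 mm; stands upright, loose, 0.13 to 0.21 kg. Take it by the cap. Origin: centre of the foot; z is its axis, up
- tube_rack: white wire rack, fixed, 56 x 192 x 68 mm high; one row of four square openings along its y axis, 46 mm apart, 42 mm wide in the clear, floor 8 mm above the bench. Fixed tubes (tops at 122 mm) fill the openings at y = +0.023 and -0.069 m; those at y = +0.069 and -0.023 are free. Origin: centre of underside; x across the row, y along it, z up
- dropper_tray: low grey plastic tray, fixed, 53 x 191 x 22 mm high; one row of four square pockets along its y axis, 47 mm apart, 44 mm wide in the clear, floor 4 mm above the bench. Fixed dropper bottles fill the pockets at y = +0.0705 and -0.0705 m; those at y = +0.0235 and -0.0235 are free. Origin: centre of underside; x across the row, y along it, z up
- spill_tray: white plastic spill tray, fixed, 84 x 160 x 28 mm high; two square bays along its y axis, 72 mm wide in the clear, floor 4 mm above the bench. A fixed white buffer bottle with a blue cap (52 mm across, 105 mm tall) fills the bay at y = +0.038 m; the bay centred at y = -0.038 is empty. Origin: centre of underside; x across, y along the two bays, z up
- timer: white lab timer lying on the bench, 68 x 62 x 18 mm, loose; a bystander. Origin: centre of the underside
- stopper: blue rubber stopper standing on the bench, 28 mm across and 22 mm high, loose; a bystander. Origin: centre of the underside

How it is judged:
By the outcome, as a careful person would: the job done as asked, in the order asked, and still so for the second after the job is handed in, with the robot touching nothing.
It also fails if it takes over 141 s, if anything falls off the work surface, if the arm or the gripper's body presses on something with over 40 N, if the wrist force passes 120 N, or if a joint passes its speed limit or range.

ROBOT

A 7-joint arm with a two-finger parallel gripper is mounted at the origin on a cart in front of the work surface, level with it; the furniture and walls round the work are solid. World frame = base frame: x ahead of the robot, y to its left, z up, the work surface at z = 0. Lengths are in m, angles in rad, forces in N, time in s.
With the tool pointing down it reaches from about 0.425 to 0.875 m from the base axis. Payload 9.9 kg.
Tool frame: the origin (TCP) lies between the finger pads; the fingertips stand robot.nose_length ahead of it and the grasp point (between the pads) lies 5 mm behind it (robot.nose_length is the distance from the TCP to the fingertips, in m); z points along the fingers, y is the line along which they close (so a half turn about z gives the same grasp; the last joint's range is limited). The gripper opens to 85 mm and grips with 20 to 120 N. Pads are 22 mm wide; open, the fingers measure 114 mm over their backs; the gripper's body (76 mm by 85 mm) begins 54 mm behind the grasp point. The pads swing forward as they close: fully open they stand 13 mm farther back than shut.
Start: joints at [-1.391, 0.576, 0.025, 1.437, -0.015, 1.129, -0.057], TCP at [0.176, 0.652, 0.245] pointing down, gripper open.
Joint ranges: [-2.76, 2.76], [-0.34, 2.15], [-1.52, 1.57], [0.19, 2.46], [-1.09, 4.23], [0.17, 1.99], [-2.82, 2.82]. Speed limits (rad/s): [2.22, 2.22, 3.01, 3.01, 3.14, 3.14, 3.14].

INTERFACE

Orientations are given as a rotation vector (axis times angle).
In Python, from plant import robot gives the robot as it stands. The module is installed in compiled form; this text tells all that it offers.
- The arm moves only by the tool jog_arm, never from a script. Its argument "commands" is a list of rows, each an object with "delta_pos": the shift along the world's x, y, z normalised to -1 to 1, where 1 is 500 mm, a list of three; "rotation": the turn, a rotation vector about the world's x, y, z normalised to -1 to 1, where 1 is 0.5 rad, a list of three; "jaw": the closure, from -1 (fully open) to 1 (shut). A call has 1 to 12 rows; each row is the pose to reach, as a shift and turn from the pose commanded when the call began; what a row does not reach only later rows make up. A row lasts 1/10 s, in which the tool goes at most 50 mm and 8.59 degrees, less where a joint would pass 70% of its speed; a pose out of reach is approached as far as the arm can. A call with a number of a shift or a turn outside -1 to 1 is refused whole. A call with a gripper value outside its range is refused whole. The fingers move at their own pace and stop on an object; "squeeze" is the grip in N (left out, the last holds). Time passes only in rows, so rows that repeat a pose let the fingers close. It gives the time, the measured TCP pose, the force, the opening and the grip force at its end, in the units of the state.
- robot.get_obs(): the state, without advancing time (a new reading comes with each control period).
- robot.read_camera(name): name is "side" or "top"; returns the picture (420x560x3 uint8, red, green, blue); there is no depth.
- robot.get_calibration(name): a dict with "vertical_fov" (degrees; the focal length in pixels is half the picture's height over the tangent of half this angle, whatever the lens; pixels are square), "cx", "cy" (the principal point, pixels), "world_from_camera" (4x4, takes a point from camera to world coordinates). Camera axes: x right, y down, z forward; pixel columns grow to the right and rows downward; lengths in m; the calibration is good to about 2 mm. A picture is of the moment at which its call begins. get_calibration takes no time and is no camera call.
- robot.hand_in(): hands the job in; it is judged then, once.
Trained networks look in the newest picture that a camera, given by its name, has taken for a name from the list of things; names that differ only in an ending like _2 or _b are one class to them, and where a whole thing is asked for, a point or a joint stands for the part that bears it (a point fixed in the world has none). Each returns a list of dicts, best first, with "confidence" (0 to 1); they miss things now and then, are a little off and sometimes report something else, mostly with a low value. They report only what shows in the picture. A call takes as long as a camera call.
- robot.search_frame(camera, target): "box" ([centre column, centre row, width, height] in pixels, round what is visible of it).
- robot.landmark_of(camera, target): "location" ([column, row] in pixels: a listed point, or the origin of a listed thing).
The state is a dict: "time": time; "joints": joint angles; "qvel": joint speeds; "effort": joint torques, N m; "position": TCP position; "tool_rot": TCP orientation; "contact_force": force on the tool from outside, world axes, zero at the start; "ft_torque": the same for the moment, N m; "grip_width": opening from 0.0 (shut) to 1.0 (fully open); "grasp_force": force on a finger pad.
Only numpy, scipy, OpenCV 4.12 (cv2) and the standard library are available. Lean on these libraries where they do the work, as an engineer would, in place of code of your own. Each camera call takes 0.05 s, during which the arm holds its last target. There are 200 camera calls.

## Working session

There is one attempt and no reset: what is moved stays moved. The work goes in short steps, Python scripts to look and compute and a tool call to move; the robot and the scene stay as the last step left them, time stands still between calls to the robot, and variables do not carry over. Pictures are saved under pics/ and viewed, at most 14 in all, crops included, and the job is handed in when it is done.

Besides the shell and the picture viewer there is one more tool, called after "Request:" as name([rows], argument=value, ...), one row to a line, values as JSON. jog_arm: Moves the arm, as the interface text tells. Scaled input: -1 to 1 covers 500 mm each way for a shift and 0.5 rad each way for a turn. Its arguments: {"type":"object","properties":{"commands":{"type":"array"},"squeeze":{"type":"number"}},"required":["commands"]}

```bash
mkdir -p pics; ls; python3 - <<'E'
from plant import robot
import cv2,numpy as np
print(robot.nose_length, robot.get_obs())
for c in("side","top"):
    im=robot.read_camera(c); cv2.imwrite(f"pics/{c}0.png",im[:,:,::-1])
    k=robot.get_calibration(c); print(c,k)
    for t in["tube_a","dropper_a","brown_bottle","tube_rack","dropper_tray","spill_tray","timer","stopper"]:
        for f in(robot.search_frame,robot.landmark_of):
            print(t,[( [round(float(v)) if 0 else round(float(v),1) for v in d.get("box",d.get("location"))],round(d["confidence"],2)) for d in f(c,t)])
E
```

```text
pics
0.014 {'time': 0.0, 'joints': array([-1.39080087,  0.57651072,  0.0248323 ,  1.43790082, -0.01500833,
        1.12901771, -0.05645241]), 'qvel': array([ 0.00012293, -0.00147568,  0.00016521,  0.00147177,  0.0011366 ,
       -0.00168623,  0.00103261]), 'effort': array([ 1.66105092e-04, -7.65748000e+01,  2.25052156e+00, -2.85972011e+01,
        1.52961072e-02,  1.27821841e-02,  1.70316633e-05]), 'position': array([0.17587546, 0.65123638, 0.2444593 ]), 'tool_rot': array([-4.13011994e-01, -3.11417755e+00,  2.58519612e-03]), 'contact_force': array([-0.21433896, -0.34552886,  0.09042468]), 'ft_torque': array([ 0.00943428, -0.00530441,  0.03678029]), 'grasp_force': 0.0, 'grip_width': 1.0010187059086875}
side {'vertical_fov': 48.738764521028216, 'cx': 282.93793343173115, 'cy': 203.75711011783278, 'world_from_camera': array([[ 0.84216191, -0.3046528 ,  0.44491572,  0.03311395],
       [-0.53901106, -0.45239245,  0.71049852, -0.79410349],
       [-0.01517885, -0.83816928, -0.54519891,  0.63547227],
       [ 0.        ,  0.        ,  0.        ,  1.        ]])}
tube_a [([300.0, 248.8, 19.6
[... 1363 characters left out ...]
.9, 238.6], 0.67)]
dropper_a [([293.5, 240.9, 11.0, 10.5], 0.62), ([430.4, 236.5, 18.3, 8.2], 0.52)]
dropper_a [([423.8, 234.6], 0.76), ([292.3, 240.4], 0.65)]
brown_bottle [([253.2, 248.7, 15.3, 18.3], 0.59)]
brown_bottle [([252.4, 247.4], 0.86)]
tube_rack [([128.1, 179.2, 86.1, 32.6], 0.71)]
tube_rack [([340.8, 237.2], 0.71), ([133.2, 180.2], 0.63)]
dropper_tray [([130.4, 244.7, 87.6, 38.2], 0.84)]
dropper_tray [([132.1, 245.9], 0.57)]
spill_tray [([358.4, 163.8, 65.9, 41.0], 0.77)]
spill_tray [([356.2, 165.8], 0.76)]
timer [([195.2, 237.8, 29.9, 33.3], 0.77)]
timer [([199.1, 241.5], 0.97), ([321.2, 209.9], 0.25)]
stopper [([327.4, 210.7, 13.9, 6.6], 0.46)]
stopper [([324.2, 209.0], 0.48)]
```

View pics/side0.png

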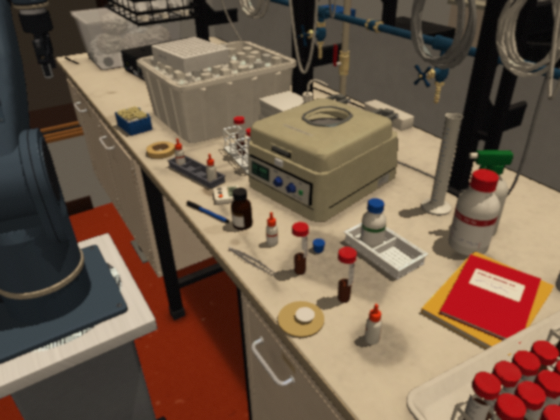

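View pics/top0.png

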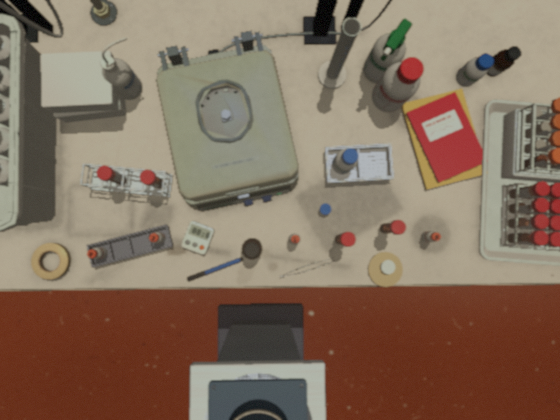

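The side view shows, along the front from far to near, the brown bottle (240,208), a dropper (271,229), tubes (300,249) and (347,275), and a dropper (373,325). The rack is at (237,145), the dropper tray at (195,167) and the spill tray at (384,248). The top view agrees. I'll zoom in for precise pixels.

```bash
cat > h.py <<'E'
import cv2,numpy as np
from plant import robot
K={c:robot.get_calibration(c) for c in("side","top")}
def f(c): return 210/np.tan(np.radians(K[c]["vertical_fov"]/2))
def ray(c,p):
    k=K[c];T=k["world_from_camera"]
    d=T[:3,:3]@np.array([(p[0]-k["cx"])/f(c),(p[1]-k["cy"])/f(c),1]); return T[:3,3],d/np.linalg.norm(d)
def tri(ps,pt):
    A=np.zeros((3,3));b=np.zeros(3);R=[ray("side",ps),ray("top",pt)]
    for o,d in R: P=np.eye(3)-np.outer(d,d);A+=P;b+=P@o
    X=np.linalg.solve(A,b);return X,[np.linalg.norm((np.eye(3)-np.outer(d,d))@(X-o)) for o,d in R]
def plane(c,p,z):
    o,d=ray(c,p);return o+d*(z-o[2])/d[2]
def proj(c,X):
    k=K[c];T=k["world_from_camera"];q=T[:3,:3].T@(np.array(X)-T[:3,3]);return q[:2]/q[2]*f(c)+[k["cx"],k["cy"]]
def crop(c,x0,y0,x1,y1,s,im=None):
    im=robot.read_camera(c) if im is None else im
    o=cv2.resize(im[y0:y1,x0:x1],None,fx=s,fy=s,interpolation=cv2.INTER_CUBIC)[:,:,::-1].copy()
    for x in range(-(-x0//10)*10,x1,10):
        cv2.line(o,((x-x0)*s,0),((x-x0)*s,4 if x%50 else 14),(0,255,0),1)
        if x%20==0: cv2.putText(o,str(x),((x-x0)*s,14),0,.35,(0,0,255),1)
    for y in range(-(-y0//10)*10,y1,10):
        cv2.line(o,(0,(y-y0)*s),(5,(y-y0)*s),(0,255,0),1); cv2.putText(o,str(y),(6,(y-y0)*s+4),0,.35,(0,0,255),1)
    return o
def stack(name,*ims):
    w=max(i.shape[1] for i in ims);ims=[cv2.copyMakeBorder(i,0,4,0,w-i.shape[1],0) for i in ims]
    cv2.imwrite(name,np.vstack(ims))
E
python3 - <<'E'
from h import *
s=robot.read_camera("side");t=robot.read_camera("top")
a=crop("top",235,195,445,265,3,t);b=crop("side",225,185,395,345,2,s)
cv2.imwrite("pics/a.png",crop("side",220,185,395,350,3,s) if 0 else cv2.resize(crop("side",220,185,395,350,4,s),None,fx=.9,fy=.9))
cv2.imwrite("pics/b.png",crop("top",235,140,445,265,4)[:, :800])
cv2.imwrite("pics/c.png",np.hstack([crop("top",75,155,185,275,4,t)[:340*1+100],crop("side",160,108,250,218,4,s)]))
X=lambda ps,pt:print(ps,pt,np.round(tri(ps,pt)[0],3),np.round(tri(ps,pt)[1],4))
X((228,200),(199,241.5));X((346.1,296.8),(381.1,227.5));X((299.3,270.7),(339.9,238.6));X((369.2,338),(423.8,234.6));X((276.2,237.7),(292.3,240.4));X((242.6,224.8),(252.4,247.4));X((243.8,160.4),(133.2,180.2));X((194.8,173.9),(132.1,245.9));X((382.3,252.9),(356.2,165.8))
E
```

```text
(228, 200) (199, 241.5) [ 0.444  0.137 -0.005] [0.0044 0.0044]
(346.1, 296.8) (381.1, 227.5) [ 0.473 -0.307 -0.   ] [0.0031 0.0031]
(299.3, 270.7) (339.9, 238.6) [ 0.443 -0.202  0.004] [0.0019 0.0019]
(369.2, 338) (423.8, 234.6) [ 0.45  -0.409 -0.001] [0.0031 0.0031]
(276.2, 237.7) (292.3, 240.4) [ 0.447 -0.09   0.015] [0.0069 0.0069]
(242.6, 224.8) (252.4, 247.4) [0.424 0.01  0.   ] [0.0007 0.0007]
(243.8, 160.4) (133.2, 180.2) [ 0.588  0.301 -0.004] [0.0031 0.0031]
(194.8, 173.9) (132.1, 245.9) [0.43  0.299 0.001] [0.0018 0.0018]
(382.3, 252.9) (356.2, 165.8) [ 0.624 -0.248 -0.   ] [0.0006 0.0006]
```

View pics/a.png

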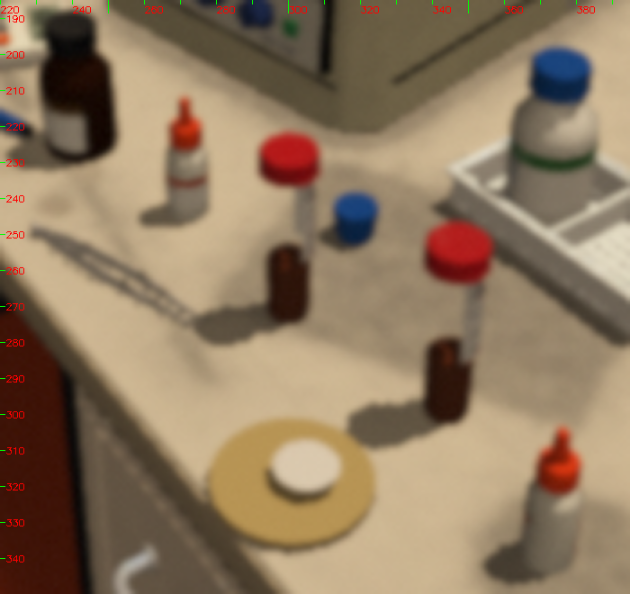

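View pics/b.png

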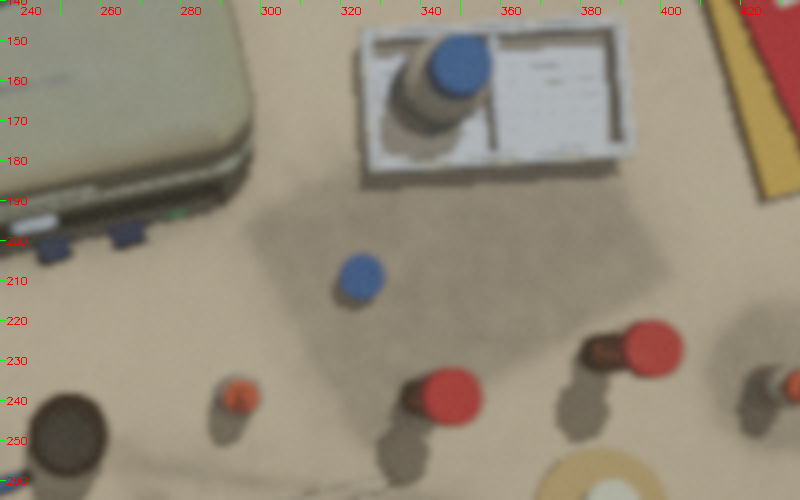

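View pics/c.png

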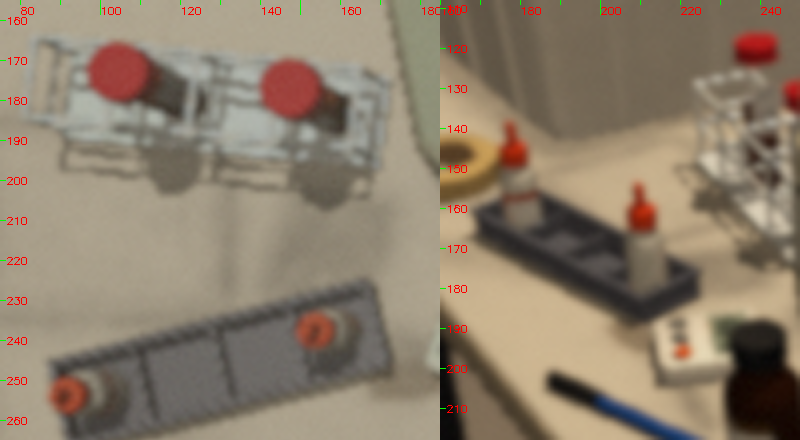

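Zooms: in the top view the loose tube caps are at about (348,239) and (398,227), and the rack caps at (104,173) and (148,178), so the free openings are the left end and the one between the tubes. The tray's two middle pockets are free. The spill tray's empty bay is its right half, around (373,163). Next I'll get sub-pixel centroids by colour and overlay the models to check.

```bash
cat >> h.py <<'E'
def blobs(im,kind,amin=12):
    h=cv2.cvtColor(im,cv2.COLOR_RGB2HSV).astype(int);H,S,V=h[...,0],h[...,1],h[...,2]
    if kind=="red": m=((H<10)|(H>170))&(S>150)&(V>110)
    if kind=="blue": m=(H>100)&(H<125)&(S>120)&(V>60)
    n,l,st,ce=cv2.connectedComponentsWithStats(m.astype(np.uint8))
    return [(np.round(ce[i],1),st[i]) for i in range(1,n) if st[i][4]>=amin]
E
python3 - <<'E'
from h import *
s=robot.read_camera("side");t=robot.read_camera("top")
for c,im in(("side",s),("top",t)):
    for k in("red","blue"):
        print(c,k,[(list(a),list(b)) for a,b in blobs(im,k) if a[0]<450 and b[4]<400])
E
```

```text
side red [([np.float64(239.1), np.float64(118.7)], [np.int32(234), np.int32(116), np.int32(10), np.int32(8), np.int32(55)]), ([np.float64(248.1), np.float64(130.2)], [np.int32(246), np.int32(128), np.int32(5), np.int32(5), np.int32(21)]), ([np.float64(177.9), np.float64(145.2)], [np.int32(175), np.int32(139), np.int32(7), np.int32(11), np.int32(46)]), ([np.float64(209.9), np.float64(161.0)], [np.int32(207), np.int32(155), np.int32(7), np.int32(11), np.int32(49)]), ([np.float64(271.3), np.float64(220.5)], [np.int32(268), np.int32(213), np.int32(8), np.int32(14), np.int32(78)]), ([np.float64(300.6), np.float64(227.7)], [np.int32(292), np.int32(222), np.int32(16), np.int32(15), np.int32(156)]), ([np.float64(347.9), np.float64(253.5)], [np.int32(338), np.int32(246), np.int32(19), np.int32(18), np.int32(218)]), ([np.float64(375.2), np.float64(313.8)], [np.int32(370), np.int32(304), np.int32(11), np.int32(18), np.int32(130)]), ([np.float64(8.9), np.float64(400.0)], [np.int32(6), np.int32(398), np.int32(6), np.int32(5), np.int32(15)]), ([np.float64(10.7), np.float64(412.6)], [np.int32(0), n
[... 4855 characters left out ...]
nt32(32)]), ([np.float64(11.2), np.float64(317.6)], [np.int32(8), np.int32(316), np.int32(8), np.int32(5), np.int32(13)]), ([np.float64(106.2), np.float64(320.1)], [np.int32(104), np.int32(317), np.int32(7), np.int32(7), np.int32(16)]), ([np.float64(4.7), np.float64(320.7)], [np.int32(2), np.int32(318), np.int32(6), np.int32(7), np.int32(15)]), ([np.float64(172.5), np.float64(325.3)], [np.int32(170), np.int32(323), np.int32(7), np.int32(5), np.int32(15)])]
top blue [([np.float64(349.8), np.float64(155.5)], [np.int32(345), np.int32(150), np.int32(11), np.int32(12), np.int32(77)]), ([np.float64(325.1), np.float64(208.5)], [np.int32(322), np.int32(205), np.int32(7), np.int32(8), np.int32(37)])]
```

```bash
python3 - <<'E'
from h import *
def X(n,ps,pt,z):
    a,r=tri(ps,pt); print(n,"tri",np.round(a,4),"res",np.round(r[0],4),"top@z",np.round(plane("top",pt,z)[:2],4),"side@z",np.round(plane("side",ps,z)[:2],4))
X("tube1",(300.6,227.7),(347.1,238.7),.110)
X("tube2",(347.9,253.5),(398.1,226.5),.110)
X("rk+",(239.1,118.7),(104.4,172.8),.118)
X("rk-",(248.1,130.2),(147.6,176.8),.118)
X("dr1",(271.3,220.5),(294.6,238.4),.066)
X("dr2",(375.2,313.8),(434.8,235.8),.066)
X("dt+",(177.9,145.2),(91.9,253.3),.07)
X("dt-",(209.9,161.0),(153.6,237.1),.07)
X("buf",(375.8,205.3),(349.8,155.5),.1)
X("brown",(239.5,192.5),(251.7,248.3),.095)
for n,L in(("dtray .022",[(87,245.5),(167,226),(171.5,247.5),(92,265)]),("spill .028",[(325,147),(391.2,145),(393,178.7),(327,183)])):
    P=np.array([plane("top",p,float(n[-4:]))[:2] for p in L]);print(n,np.round(P,3).tolist(),np.round(P.mean(0),4), np.round([np.linalg.norm(P[i]-P[i-1]) for i in range(4)],3))
# wire rack top
P=np.array([plane("top",p,.068)[:2] for p in[(83,166),(172,174)]]);print(np.round(P,3))
E
```

```text
tube1 tri [ 0.4444 -0.1993  0.1099] res 0.0002 top@z [ 0.4442 -0.1991] side@z [ 0.4446 -0.1995]
tube2 tri [ 0.4696 -0.3116  0.1111] res 0.0002 top@z [ 0.4698 -0.312 ] side@z [ 0.4703 -0.3105]
rk+ tri [0.5899 0.3223 0.1199] res 0.0 top@z [0.5901 0.323 ] side@z [0.592  0.3264]
rk- tri [0.5757 0.2326 0.1213] res 0.0054 top@z [0.581 0.231] side@z [0.5744 0.2416]
dr1 tri [ 0.4455 -0.088   0.0615] res 0.0005 top@z [ 0.4459 -0.0879] side@z [ 0.4419 -0.0933]
dr2 tri [ 0.4487 -0.4128  0.0608] res 0.0001 top@z [ 0.4488 -0.4107] side@z [ 0.4448 -0.4162]
dt+ tri [0.416  0.3666 0.0664] res 0.0011 top@z [0.4171 0.3647] side@z [0.4127 0.3602]
dt- tri [0.4509 0.2307 0.0653] res 0.0011 top@z [0.4518 0.229 ] side@z [0.4465 0.2228]
buf tri [ 0.6287 -0.2108  0.1005] res 0.0008 top@z [ 0.6295 -0.2114] side@z [ 0.6284 -0.21  ]
brown tri [0.4236 0.0096 0.09  ] res 0.0016 top@z [0.4252 0.0087] side@z [0.4187 0.003 ]
dtray .022 [[0.434, 0.396], [0.478, 0.21], [0.427, 0.199], [0.388, 0.383]] [0.4319 0.2972] [0.047 0.191 0.052 0.188]
spill .028 [[0.665, -0.167], [0.669, -0.328], [0.587, -0.33], [0.577, -0.17]] [ 0.6246 -0.2489] [0.088 0.161 0.082 0.16 ]
[[0.614 0.39 ]
 [0.595 0.19 ]]
```

Request:
jog_arm([
  {"delta_pos":[0.5,-0.6,0.12],"rotation":[0,0,-1],"jaw":-0.4},
  {"delta_pos":[0.5,-0.6,0.12],"rotation":[0,0,-1],"jaw":-0.4},
  {"delta_pos":[0.5,-0.6,0.12],"rotation":[0,0,-1],"jaw":-0.4},
  {"delta_pos":[0.5,-0.6,0.12],"rotation":[0,0,-1],"jaw":-0.4},
  {"delta_pos":[0.5,-0.6,0.12],"rotation":[0,0,-1],"jaw":-0.4},
  {"delta_pos":[0.5,-0.6,0.12],"rotation":[0,0,-1],"jaw":-0.4},
  {"delta_pos":[0.5,-0.6,0.12],"rotation":[0,0,-1],"jaw":-0.4},
  {"delta_pos":[0.5,-0.6,0.12],"rotation":[0,0,-1],"jaw":-0.4},
  {"delta_pos":[0.5,-0.6,0.12],"rotation":[0,0,-1],"jaw":-0.4},
  {"delta_pos":[0.5,-0.6,0.12],"rotation":[0,0,-1],"jaw":-0.4},
  {"delta_pos":[0.5,-0.6,0.12],"rotation":[0,0,-1],"jaw":-0.4},
])

```text
time: 3.05
position: [0.4251, 0.3528, 0.3051]
tool_rot: [-1.168, -2.915, -0.0]
contact_force: [-1.1, 0.3, 0.6]
grip_width: 0.699
grasp_force: 0.0
```

```bash
cat >> h.py <<'E'
from scipy.spatial.transform import Rotation as Ro
def st():
    o=robot.get_obs();R=Ro.from_rotvec(o["tool_rot"]).as_matrix()
    print("t",round(o["time"],1),"p",np.round(o["position"],4),"yaw_close",round(np.arctan2(R[1,1],R[0,1]),3),"z",np.round(R[:,2],3),"w",round(o["grip_width"]*85,1),"gf",round(o["grasp_force"],1),"F",np.round(o["contact_force"],1)); return o
E
python3 - <<'E'
from h import *
print(np.round(st()["joints"],2)); print(tri((321,112),(226,113)),[plane("side",(318,222),0),plane("side",(265,200),0)])
E
```

```text
t 3.0 p [0.4251 0.3528 0.3051] yaw_close 0.809 z [-0.001  0.    -1.   ] w 59.4 gf 0.0 F [-1.1  0.3  0.6]
[-0.93  0.35  0.22  1.68 -0.08  1.13  0.12]
(array([0.68854872, 0.0581705 , 0.2059665 ]), [np.float64(0.006329264567404094), np.float64(0.006329264567404042)]) [array([ 0.57786172, -0.07899317,  0.        ]), array([0.52322948, 0.0743769 , 0.        ])]
```

Request:
jog_arm([
  {"delta_pos":[0.04,-1,-0.05],"rotation":[0,0,-1],"jaw":-0.4},
  {"delta_pos":[0.04,-1,-0.05],"rotation":[0,0,-1],"jaw":-0.4},
  {"delta_pos":[0.04,-1,-0.05],"rotation":[0,0,-1],"jaw":-0.4},
  {"delta_pos":[0.04,-1,-0.05],"rotation":[0,0,-1],"jaw":-0.4},
  {"delta_pos":[0.04,-1,-0.05],"rotation":[0,0,-1],"jaw":-0.4},
  {"delta_pos":[0.04,-1,-0.05],"rotation":[0,0,-1],"jaw":-0.4},
  {"delta_pos":[0.04,-1,-0.05],"rotation":[0,0,-1],"jaw":-0.4},
  {"delta_pos":[0.04,-1,-0.05],"rotation":[0,0,-1],"jaw":-0.4},
  {"delta_pos":[0.04,-1,-0.05],"rotation":[0,0,-1],"jaw":-0.4},
  {"delta_pos":[0.04,-1,-0.05],"rotation":[0,0,-1],"jaw":-0.4},
  {"delta_pos":[0.04,-1,-0.05],"rotation":[0,0,-1],"jaw":-0.4},
  {"delta_pos":[0.04,-1,-0.05],"rotation":[0,0,-1],"jaw":-0.4},
])

```text
time: 4.25
position: [0.4461, -0.1481, 0.2799]
tool_rot: [-1.856, -2.534, 0.0]
contact_force: [0.1, 0.1, -0.3]
grip_width: 0.696
grasp_force: 0.0
```

```bash
python3 -c "
from h import *
print(np.round(st()['joints'],2))"
```

```text
t 4.2 p [ 0.4461 -0.1481  0.2799] yaw_close 0.306 z [-0.001  0.    -1.   ] w 59.2 gf 0.0 F [ 0.1  0.1 -0.3]
[-0.2   0.27  0.55  1.91 -0.17  1.    0.73]
```

Request:
jog_arm([
  {"delta_pos":[-0.004,-0.102,0],"rotation":[0,0,-0.3],"jaw":-0.4},
  {"delta_pos":[-0.004,-0.102,0],"rotation":[0,0,-0.6],"jaw":-0.4},
  {"delta_pos":[-0.004,-0.102,0],"rotation":[0,0,-0.6],"jaw":-0.4},
  {"delta_pos":[-0.004,-0.102,-0.1],"rotation":[0,0,-0.6],"jaw":-0.4},
  {"delta_pos":[-0.004,-0.102,-0.18],"rotation":[0,0,-0.6],"jaw":-0.4},
  {"delta_pos":[-0.004,-0.102,-0.24],"rotation":[0,0,-0.6],"jaw":-0.4},
  {"delta_pos":[-0.004,-0.102,-0.28],"rotation":[0,0,-0.6],"jaw":-0.4},
  {"delta_pos":[-0.004,-0.102,-0.32],"rotation":[0,0,-0.6],"jaw":-0.4},
  {"delta_pos":[-0.004,-0.102,-0.354],"rotation":[0,0,-0.6],"jaw":-0.4},
  {"delta_pos":[-0.004,-0.102,-0.354],"rotation":[0,0,-0.6],"jaw":-0.4},
  {"delta_pos":[-0.004,-0.102,-0.354],"rotation":[0,0,-0.6],"jaw":-0.4},
])

```text
time: 5.35
position: [0.4445, -0.1974, 0.1034]
tool_rot: [-2.207, -2.234, -0.001]
contact_force: [0.1, 0.0, 0.7]
grip_width: 0.7
grasp_force: 0.0
```

```bash
python3 - <<'E'
from h import *
st()
stack("pics/g1.png",crop("side",250,180,390,320,4))
E
```

```text
t 5.3 p [ 0.4445 -0.1974  0.1034] yaw_close 0.012 z [-0.     0.001 -1.   ] w 59.5 gf 0.0 F [0.1 0.  0.7]
```

View pics/g1.png

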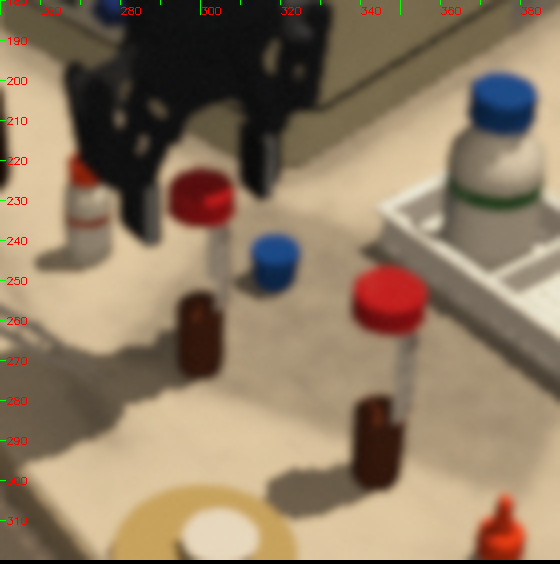

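The fingers straddle the first tube's cap (300,228) evenly, well clear of the stopper at (317,244). Closing.

Request:
jog_arm([
  {"delta_pos":[0,-0.003,0],"rotation":[0,0,0],"jaw":1},
  {"delta_pos":[0,-0.003,0],"rotation":[0,0,0],"jaw":1},
  {"delta_pos":[0,-0.003,0],"rotation":[0,0,0],"jaw":1},
  {"delta_pos":[0,-0.003,0],"rotation":[0,0,0],"jaw":1},
  {"delta_pos":[0,-0.003,0],"rotation":[0,0,0],"jaw":1},
  {"delta_pos":[0,-0.003,0],"rotation":[0,0,0],"jaw":1},
  {"delta_pos":[0,-0.003,0],"rotation":[0,0,0],"jaw":1},
  {"delta_pos":[0,-0.003,0.02],"rotation":[0,0,0],"jaw":1},
  {"delta_pos":[0,-0.003,0.06],"rotation":[0,0,0],"jaw":1},
  {"delta_pos":[0,-0.003,0.14],"rotation":[0,0,0],"jaw":1},
  {"delta_pos":[0,-0.003,0.22],"rotation":[0,0,0],"jaw":1},
  {"delta_pos":[0,-0.003,0.32],"rotation":[0,0,0],"jaw":1},
], squeeze=30)

```text
time: 6.6
position: [0.4429, -0.2006, 0.2649]
tool_rot: [-2.213, -2.228, 0.002]
contact_force: [1.7, 0.2, -0.2]
grip_width: 0.386
grasp_force: 29.9
```

```bash
python3 -c "
from h import *
print(np.round(st()['joints'],2))"
```

```text
t 6.6 p [ 0.4429 -0.2006  0.2649] yaw_close 0.007 z [-0.002  0.    -1.   ] w 32.8 gf 29.9 F [ 1.7  0.2 -0.2]
[-0.15  0.33  0.65  1.9  -0.24  0.99  0.61]
```

Request:
jog_arm([
  {"delta_pos":[0.02,0.07,0.07],"rotation":[0,0,0],"jaw":1},
  {"delta_pos":[0.054,0.15,0.07],"rotation":[0,0,0],"jaw":1},
  {"delta_pos":[0.054,0.24,0.07],"rotation":[0,0,0],"jaw":1},
  {"delta_pos":[0.054,0.33,0.07],"rotation":[0,0,0],"jaw":1},
  {"delta_pos":[0.054,0.42,0.07],"rotation":[0,0,0],"jaw":1},
  {"delta_pos":[0.054,0.51,0.07],"rotation":[0,0,0],"jaw":1},
  {"delta_pos":[0.054,0.6,0.07],"rotation":[0,0,0],"jaw":1},
  {"delta_pos":[0.054,0.69,0.07],"rotation":[0,0,0],"jaw":1},
  {"delta_pos":[0.054,0.78,0.07],"rotation":[0,0,0],"jaw":1},
  {"delta_pos":[0.054,0.85,0.07],"rotation":[0,0,0],"jaw":1},
  {"delta_pos":[0.054,0.9,0.07],"rotation":[0,0,0],"jaw":1},
  {"delta_pos":[0.054,0.9,0.07],"rotation":[0,0,0],"jaw":1},
])

```text
time: 7.8
position: [0.47, 0.2532, 0.2985]
tool_rot: [-2.207, -2.235, -0.0]
contact_force: [0.2, 0.3, -0.4]
grip_width: 0.385
grasp_force: 30.0
```

```bash
python3 -c "
from h import *
print(np.round(st()['joints'],2))"
```

```text
t 7.8 p [0.47   0.2532 0.2985] yaw_close 0.013 z [-0.     0.001 -1.   ] w 32.7 gf 30.0 F [ 0.2  0.3 -0.4]
[-0.95  0.35  0.52  1.74 -0.2   1.1  -0.35]
```

Request:
jog_arm([
  {"delta_pos":[0.08,0.08,0],"rotation":[0,0,-0.1],"jaw":1},
  {"delta_pos":[0.16,0.15,0],"rotation":[0,0,-0.2],"jaw":1},
  {"delta_pos":[0.22,0.21,0],"rotation":[0,0,-0.22],"jaw":1},
  {"delta_pos":[0.249,0.232,0],"rotation":[0,0,-0.22],"jaw":1},
  {"delta_pos":[0.249,0.232,0],"rotation":[0,0,-0.22],"jaw":1},
  {"delta_pos":[0.249,0.232,0],"rotation":[0,0,-0.22],"jaw":1},
  {"delta_pos":[0.249,0.232,-0.06],"rotation":[0,0,-0.22],"jaw":1},
  {"delta_pos":[0.249,0.232,-0.12],"rotation":[0,0,-0.22],"jaw":1},
  {"delta_pos":[0.249,0.232,-0.17],"rotation":[0,0,-0.22],"jaw":1},
  {"delta_pos":[0.249,0.232,-0.19],"rotation":[0,0,-0.22],"jaw":1},
  {"delta_pos":[0.249,0.232,-0.19],"rotation":[0,0,-0.22],"jaw":1},
  {"delta_pos":[0.249,0.232,-0.19],"rotation":[0,0,-0.22],"jaw":1},
])

```text
time: 9.0
position: [0.596, 0.3648, 0.2051]
tool_rot: [2.333, 2.103, 0.003]
contact_force: [0.3, -0.3, -0.2]
grip_width: 0.383
grasp_force: 30.1
```

```bash
python3 - <<'E'
from h import *
st()
cv2.imwrite("pics/p1.png",np.hstack([crop("top",65,130,185,220,4)[:360],crop("side",200,70,280,160,4)]))
E
```

```text
t 9.0 p [0.596  0.3648 0.2051] yaw_close -0.103 z [ 0.002  0.001 -1.   ] w 32.5 gf 30.1 F [ 0.3 -0.3 -0.2]
```

View pics/p1.png

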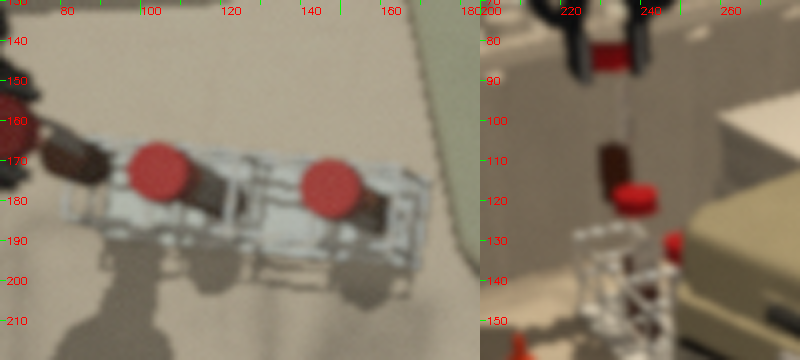

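The tube is held upright: its foot is at about (85,168) in the top view, over the left-end opening. I'll correct by a few mm and lower it.

Request:
jog_arm([
  {"delta_pos":[-0.003,0.007,0],"rotation":[0,0,0],"jaw":1},
  {"delta_pos":[-0.003,0.007,-0.02],"rotation":[0,0,0],"jaw":1},
  {"delta_pos":[-0.003,0.007,-0.05],"rotation":[0,0,0],"jaw":1},
  {"delta_pos":[-0.003,0.007,-0.08],"rotation":[0,0,0],"jaw":1},
  {"delta_pos":[-0.003,0.007,-0.11],"rotation":[0,0,0],"jaw":1},
  {"delta_pos":[-0.003,0.007,-0.14],"rotation":[0,0,0],"jaw":1},
  {"delta_pos":[-0.003,0.007,-0.16],"rotation":[0,0,0],"jaw":1},
  {"delta_pos":[-0.003,0.007,-0.17],"rotation":[0,0,0],"jaw":1},
  {"delta_pos":[-0.003,0.007,-0.178],"rotation":[0,0,0],"jaw":1},
  {"delta_pos":[-0.003,0.007,-0.182],"rotation":[0,0,0],"jaw":1},
  {"delta_pos":[-0.003,0.007,-0.182],"rotation":[0,0,0],"jaw":1},
  {"delta_pos":[-0.003,0.007,-0.182],"rotation":[0,0,0],"jaw":1},
])

```text
time: 10.3
position: [0.5943, 0.3688, 0.1128]
tool_rot: [2.333, 2.104, 0.001]
contact_force: [0.5, 0.7, -0.6]
grip_width: 0.386
grasp_force: 30.1
```

Request:
jog_arm([
  {"delta_pos":[0,0,-0.002],"rotation":[0,0,0],"jaw":1},
  {"delta_pos":[0,0,-0.004],"rotation":[0,0,0],"jaw":1},
  {"delta_pos":[0,0,-0.004],"rotation":[0,0,0],"jaw":1},
])

```text
time: 10.6
position: [0.5947, 0.3693, 0.1123]
tool_rot: [-2.332, -2.104, -0.004]
contact_force: [-3.1, -1.0, 10.5]
grip_width: 0.38
grasp_force: 31.1
```

Request:
jog_arm([
  {"delta_pos":[0,0,0.001],"rotation":[0,0,0],"jaw":0.1},
  {"delta_pos":[0,0,0.001],"rotation":[0,0,0],"jaw":-0.1},
  {"delta_pos":[0,0,0.001],"rotation":[0,0,0],"jaw":-0.3},
  {"delta_pos":[0,0,0.001],"rotation":[0,0,0],"jaw":-0.3},
  {"delta_pos":[0,0,0.001],"rotation":[0,0,0],"jaw":-0.3},
  {"delta_pos":[0,0,0.04],"rotation":[0,0,0],"jaw":-0.3},
  {"delta_pos":[0,0,0.1],"rotation":[0,0,0],"jaw":-0.3},
  {"delta_pos":[0,0,0.18],"rotation":[0,0,0],"jaw":-0.3},
  {"delta_pos":[0,0,0.26],"rotation":[0,0,0],"jaw":-0.3},
  {"delta_pos":[0,0,0.34],"rotation":[0,0,0],"jaw":-0.3},
  {"delta_pos":[0,0,0.36],"rotation":[0,0,0],"jaw":-0.3},
])

```text
time: 11.7
position: [0.5957, 0.3688, 0.2955]
tool_rot: [2.332, 2.103, 0.011]
contact_force: [-0.1, 0.8, 0.5]
grip_width: 0.655
grasp_force: 0.0
```

```bash
python3 - <<'E'
from h import *
o=st();print(np.round(o["joints"],2))
s=robot.read_camera("side");t=robot.read_camera("top")
for c,im in(("side",s),("top",t)): print(c,[a.tolist() for a,b in blobs(im,"red") if 50<a[0]<260 and 90<a[1]<200])
E
```

```text
t 11.7 p [0.5957 0.3688 0.2955] yaw_close -0.103 z [ 0.006  0.003 -1.   ] w 55.7 gf 0.0 F [-0.1  0.8  0.5]
[-0.89  0.63  0.52  1.3  -0.31  1.28 -0.47]
side [[235.9, 116.2], [248.1, 130.2], [178.1, 145.5], [209.9, 160.4]]
top [[82.6, 170.7], [103.9, 173.0], [147.6, 176.9]]
```

Request:
jog_arm([
  {"delta_pos":[-0.08,-0.07,0.01],"rotation":[0,0,0],"jaw":-0.4},
  {"delta_pos":[-0.16,-0.14,0.01],"rotation":[0,0,0.1],"jaw":-0.4},
  {"delta_pos":[-0.23,-0.21,0.01],"rotation":[0,0,0.2],"jaw":-0.4},
  {"delta_pos":[-0.25,-0.3,0.01],"rotation":[0,0,0.2],"jaw":-0.4},
  {"delta_pos":[-0.25,-0.4,0.01],"rotation":[0,0,0.2],"jaw":-0.4},
  {"delta_pos":[-0.25,-0.5,0.01],"rotation":[0,0,0.2],"jaw":-0.4},
  {"delta_pos":[-0.25,-0.6,0.01],"rotation":[0,0,0.2],"jaw":-0.4},
  {"delta_pos":[-0.25,-0.7,0.01],"rotation":[0,0,0.2],"jaw":-0.4},
  {"delta_pos":[-0.25,-0.8,0.01],"rotation":[0,0,0.2],"jaw":-0.4},
  {"delta_pos":[-0.25,-0.9,0.01],"rotation":[0,0,0.2],"jaw":-0.4},
  {"delta_pos":[-0.25,-1,0.01],"rotation":[0,0,0.2],"jaw":-0.4},
  {"delta_pos":[-0.25,-1,0.01],"rotation":[0,0,0.2],"jaw":-0.4},
])

```text
time: 13.0
position: [0.4669, -0.1383, 0.2943]
tool_rot: [2.235, 2.206, -0.005]
contact_force: [0.0, 0.5, -0.6]
grip_width: 0.701
grasp_force: 0.0
```

Request:
jog_arm([
  {"delta_pos":[0.002,-0.1,0],"rotation":[0,0,0],"jaw":-0.4},
  {"delta_pos":[0.002,-0.2,0],"rotation":[0,0,0],"jaw":-0.4},
  {"delta_pos":[0.002,-0.3,0],"rotation":[0,0,0],"jaw":-0.4},
  {"delta_pos":[0.002,-0.36,0],"rotation":[0,0,0],"jaw":-0.4},
  {"delta_pos":[0.002,-0.36,-0.05],"rotation":[0,0,0],"jaw":-0.4},
  {"delta_pos":[0.002,-0.36,-0.14],"rotation":[0,0,0],"jaw":-0.4},
  {"delta_pos":[0.002,-0.36,-0.22],"rotation":[0,0,0],"jaw":-0.4},
  {"delta_pos":[0.002,-0.36,-0.28],"rotation":[0,0,0],"jaw":-0.4},
  {"delta_pos":[0.002,-0.36,-0.33],"rotation":[0,0,0],"jaw":-0.4},
  {"delta_pos":[0.002,-0.36,-0.37],"rotation":[0,0,0],"jaw":-0.4},
  {"delta_pos":[0.002,-0.36,-0.383],"rotation":[0,0,0],"jaw":-0.4},
  {"delta_pos":[0.002,-0.36,-0.383],"rotation":[0,0,0],"jaw":-0.4},
])

```text
time: 14.2
position: [0.4691, -0.3104, 0.1023]
tool_rot: [-2.222, -2.216, 0.002]
contact_force: [-0.9, -0.3, 0.7]
grip_width: 0.7
grasp_force: 0.0
```

Close on it and lift.

Request:
jog_arm([
  {"delta_pos":[0,0,0],"rotation":[0,0,0],"jaw":1},
  {"delta_pos":[0,0,0],"rotation":[0,0,0],"jaw":1},
  {"delta_pos":[0,0,0],"rotation":[0,0,0],"jaw":1},
  {"delta_pos":[0,0,0],"rotation":[0,0,0],"jaw":1},
  {"delta_pos":[0,0,0],"rotation":[0,0,0],"jaw":1},
  {"delta_pos":[0,0,0],"rotation":[0,0,0],"jaw":1},
  {"delta_pos":[0,0,0],"rotation":[0,0,0],"jaw":1},
  {"delta_pos":[0,0,0.03],"rotation":[0,0,0],"jaw":1},
  {"delta_pos":[0,0,0.1],"rotation":[0,0,0],"jaw":1},
  {"delta_pos":[0,0,0.18],"rotation":[0,0,0],"jaw":1},
  {"delta_pos":[0,0,0.27],"rotation":[0,0,0],"jaw":1},
  {"delta_pos":[0,0,0.36],"rotation":[0,0,0],"jaw":1},
])

```text
time: 15.4
position: [0.4696, -0.3111, 0.2857]
tool_rot: [-2.225, -2.218, 0.0]
contact_force: [1.1, -1.5, -0.3]
grip_width: 0.388
grasp_force: 29.9
```

Request:
jog_arm([
  {"delta_pos":[0,0.07,0.04],"rotation":[0,0,0],"jaw":1},
  {"delta_pos":[0,0.16,0.04],"rotation":[0,0,0],"jaw":1},
  {"delta_pos":[0,0.25,0.04],"rotation":[0,0,0],"jaw":1},
  {"delta_pos":[0,0.34,0.04],"rotation":[0,0,0],"jaw":1},
  {"delta_pos":[0,0.43,0.04],"rotation":[0,0,0],"jaw":1},
  {"delta_pos":[0,0.52,0.04],"rotation":[0,0,0],"jaw":1},
  {"delta_pos":[0,0.61,0.04],"rotation":[0,0,0],"jaw":1},
  {"delta_pos":[0,0.7,0.04],"rotation":[0,0,0],"jaw":1},
  {"delta_pos":[0,0.79,0.04],"rotation":[0,0,0],"jaw":1},
  {"delta_pos":[0,0.88,0.04],"rotation":[0,0,0],"jaw":1},
  {"delta_pos":[0,0.95,0.04],"rotation":[0,0,0],"jaw":1},
  {"delta_pos":[0,0.98,0.04],"rotation":[0,0,0],"jaw":1},
])

```text
time: 16.6
position: [0.4693, 0.1827, 0.3036]
tool_rot: [-2.219, -2.223, -0.001]
contact_force: [-0.2, -0.0, -0.6]
grip_width: 0.386
grasp_force: 29.9
```

Request:
jog_arm([
  {"delta_pos":[0,0.08,0],"rotation":[0,0,-0.1],"jaw":1},
  {"delta_pos":[0.02,0.15,0],"rotation":[0,0,-0.2],"jaw":1},
  {"delta_pos":[0.08,0.19,0],"rotation":[0,0,-0.2],"jaw":1},
  {"delta_pos":[0.15,0.196,0],"rotation":[0,0,-0.2],"jaw":1},
  {"delta_pos":[0.21,0.196,0],"rotation":[0,0,-0.2],"jaw":1},
  {"delta_pos":[0.231,0.196,0],"rotation":[0,0,-0.2],"jaw":1},
  {"delta_pos":[0.231,0.196,0],"rotation":[0,0,-0.2],"jaw":1},
  {"delta_pos":[0.231,0.196,-0.05],"rotation":[0,0,-0.2],"jaw":1},
  {"delta_pos":[0.231,0.196,-0.11],"rotation":[0,0,-0.2],"jaw":1},
  {"delta_pos":[0.231,0.196,-0.15],"rotation":[0,0,-0.2],"jaw":1},
  {"delta_pos":[0.231,0.196,-0.16],"rotation":[0,0,-0.2],"jaw":1},
  {"delta_pos":[0.231,0.196,-0.16],"rotation":[0,0,-0.2],"jaw":1},
])

```text
time: 17.8
position: [0.5845, 0.2766, 0.224]
tool_rot: [-2.332, -2.104, 0.001]
contact_force: [0.5, 0.5, 0.2]
grip_width: 0.385
grasp_force: 30.0
```

```bash
python3 - <<'E'
from h import *
st()
cv2.imwrite("pics/p2.png",np.hstack([crop("top",65,130,185,220,4)[:360],crop("side",200,70,280,160,4)]))
E
```

```text
t 17.8 p [0.5845 0.2766 0.224 ] yaw_close -0.103 z [-0.001 -0.    -1.   ] w 32.7 gf 30.0 F [0.5 0.5 0.2]
```

View pics/p2.png

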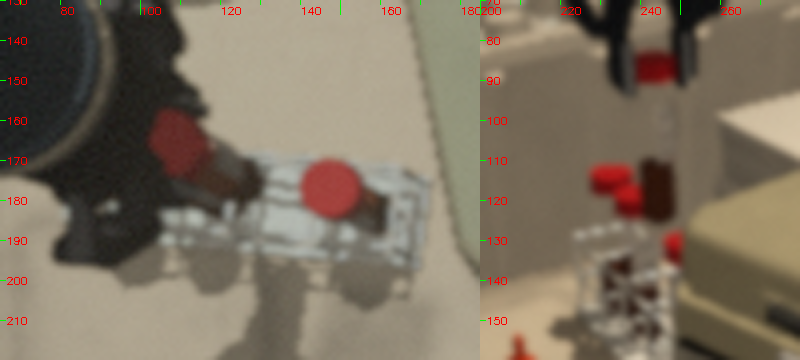

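The first tube stands in the rack (side view, cap about (232,114)). The second hangs over the third opening (foot about (127,177) in the top view). Lowering.

Request:
jog_arm([
  {"delta_pos":[0.002,0,-0.04],"rotation":[0,0,0],"jaw":1},
  {"delta_pos":[0.002,0,-0.08],"rotation":[0,0,0],"jaw":1},
  {"delta_pos":[0.002,0,-0.11],"rotation":[0,0,0],"jaw":1},
  {"delta_pos":[0.002,0,-0.14],"rotation":[0,0,0],"jaw":1},
  {"delta_pos":[0.002,0,-0.17],"rotation":[0,0,0],"jaw":1},
  {"delta_pos":[0.002,0,-0.195],"rotation":[0,0,0],"jaw":1},
  {"delta_pos":[0.002,0,-0.21],"rotation":[0,0,0],"jaw":1},
  {"delta_pos":[0.002,0,-0.218],"rotation":[0,0,0],"jaw":1},
  {"delta_pos":[0.002,0,-0.222],"rotation":[0,0,0],"jaw":1},
  {"delta_pos":[0.002,0,-0.224],"rotation":[0,0,0],"jaw":1},
  {"delta_pos":[0.002,0,-0.226],"rotation":[0,0,0],"jaw":1},
  {"delta_pos":[0.002,0,-0.226],"rotation":[0,0,0],"jaw":1},
])

```text
time: 19.1
position: [0.5871, 0.2772, 0.1127]
tool_rot: [-2.333, -2.104, -0.004]
contact_force: [-3.0, -0.2, 11.5]
grip_width: 0.384
grasp_force: 30.9
```

Request:
jog_arm([
  {"delta_pos":[0,0,0.001],"rotation":[0,0,0],"jaw":0.1},
  {"delta_pos":[0,0,0.001],"rotation":[0,0,0],"jaw":-0.1},
  {"delta_pos":[0,0,0.001],"rotation":[0,0,0],"jaw":-0.3},
  {"delta_pos":[0,0,0.001],"rotation":[0,0,0],"jaw":-0.3},
  {"delta_pos":[0,0,0.001],"rotation":[0,0,0],"jaw":-0.3},
  {"delta_pos":[0,0,0.04],"rotation":[0,0,0],"jaw":-0.3},
  {"delta_pos":[0,0,0.1],"rotation":[0,0,0],"jaw":-0.3},
  {"delta_pos":[0,0,0.18],"rotation":[0,0,0],"jaw":-0.3},
  {"delta_pos":[0,0,0.26],"rotation":[0,0,0],"jaw":-0.3},
  {"delta_pos":[0,0,0.34],"rotation":[0,0,0],"jaw":-0.3},
  {"delta_pos":[0,0,0.38],"rotation":[0,0,0],"jaw":-0.3},
])

```text
time: 20.2
position: [0.5875, 0.2765, 0.3046]
tool_rot: [2.332, 2.103, 0.007]
contact_force: [0.1, -0.1, 0.0]
grip_width: 0.654
grasp_force: 0.0
```

Request:
jog_arm([
  {"delta_pos":[-0.08,0,0],"rotation":[0,0,0],"jaw":-0.2},
  {"delta_pos":[-0.16,-0.05,0],"rotation":[0,0,0.1],"jaw":-0.2},
  {"delta_pos":[-0.23,-0.13,0],"rotation":[0,0,0.2],"jaw":-0.2},
  {"delta_pos":[-0.26,-0.22,0],"rotation":[0,0,0.2],"jaw":-0.2},
  {"delta_pos":[-0.26,-0.32,0],"rotation":[0,0,0.2],"jaw":-0.2},
  {"delta_pos":[-0.26,-0.42,0],"rotation":[0,0,0.2],"jaw":-0.2},
  {"delta_pos":[-0.26,-0.52,0],"rotation":[0,0,0.2],"jaw":-0.2},
  {"delta_pos":[-0.26,-0.62,0],"rotation":[0,0,0.2],"jaw":-0.2},
  {"delta_pos":[-0.27,-0.7,0],"rotation":[0,0,0.2],"jaw":-0.2},
  {"delta_pos":[-0.28,-0.73,0],"rotation":[0,0,0.2],"jaw":-0.2},
  {"delta_pos":[-0.28,-0.73,0],"rotation":[0,0,0.2],"jaw":-0.2},
  {"delta_pos":[-0.28,-0.73,0],"rotation":[0,0,0.2],"jaw":-0.2},
])

```text
time: 21.4
position: [0.4466, -0.088, 0.3008]
tool_rot: [-2.225, -2.217, -0.001]
contact_force: [-0.1, 0.7, 0.2]
grip_width: 0.601
grasp_force: 0.0
```

```bash
python3 - <<'E'
from h import *
o=st();print(np.round(o["joints"],2))
s=robot.read_camera("side");t=robot.read_camera("top")
for c,im in(("side",s),("top",t)): print(c,[(a.tolist(),b[:5].tolist()) for a,b in blobs(im,"red") if 50<a[0]<260 and 90<a[1]<200])
for p in[(.5945,.369),(.5855,.2768)]:print(proj("side",(*p,.118)),proj("top",(*p,.118)))
cv2.imwrite("pics/p3.png",np.hstack([crop("top",65,150,185,220,4),crop("side",210,100,280,170,4)]))
E
```

```text
t 21.4 p [ 0.4466 -0.088   0.3008] yaw_close -0.004 z [ 0.  0. -1.] w 51.1 gf 0.0 F [-0.1  0.7  0.2]
[-0.45  0.24  0.69  1.91 -0.17  1.05  0.31]
side [([240.3, 120.6], [228, 111, 23, 22, 204]), ([177.9, 145.3], [175, 139, 7, 11, 47]), ([210.0, 161.0], [207, 155, 7, 11, 48])]
top [([82.8, 170.8], [76, 165, 15, 13, 148]), ([103.9, 173.0], [97, 167, 15, 13, 151]), ([126.4, 174.6], [120, 169, 14, 13, 126]), ([147.2, 177.0], [141, 171, 14, 13, 136])]
[233.00590697 113.82820035] [ 82.74299439 170.87606265]
[245.46337283 124.96834457] [126.12309382 174.83191308]
```

View pics/p3.png

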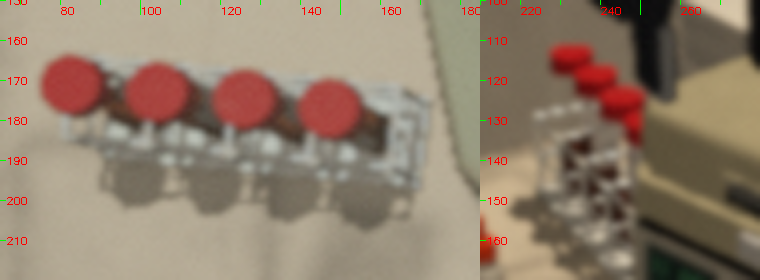

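All four tubes stand in line with equal heights in both views (top caps at 83, 104, 126, 147). Now the near dropper.

Request:
jog_arm([
  {"delta_pos":[-0.002,0,-0.08],"rotation":[0,0,0],"jaw":-0.2},
  {"delta_pos":[-0.002,0,-0.16],"rotation":[0,0,0],"jaw":-0.2},
  {"delta_pos":[-0.002,0,-0.24],"rotation":[0,0,0],"jaw":-0.2},
  {"delta_pos":[-0.002,0,-0.31],"rotation":[0,0,0],"jaw":-0.2},
  {"delta_pos":[-0.002,0,-0.36],"rotation":[0,0,0],"jaw":-0.2},
  {"delta_pos":[-0.002,0,-0.41],"rotation":[0,0,0],"jaw":-0.2},
  {"delta_pos":[-0.002,0,-0.45],"rotation":[0,0,0],"jaw":-0.2},
  {"delta_pos":[-0.002,0,-0.49],"rotation":[0,0,0],"jaw":-0.2},
  {"delta_pos":[-0.002,0,-0.515],"rotation":[0,0,0],"jaw":-0.2},
  {"delta_pos":[-0.002,0,-0.524],"rotation":[0,0,0],"jaw":-0.2},
  {"delta_pos":[-0.002,0,-0.524],"rotation":[0,0,0],"jaw":-0.2},
])

```text
time: 22.7
position: [0.4455, -0.0879, 0.0384]
tool_rot: [-2.223, -2.218, 0.001]
contact_force: [1.0, -0.0, 0.2]
grip_width: 0.603
grasp_force: 0.0
```

```bash
python3 - <<'E'
from h import *
st();cv2.imwrite("pics/p4.png",crop("side",210,150,350,290,4))
E
```

```text
t 22.7 p [ 0.4455 -0.0879  0.0384] yaw_close -0.002 z [-0.001  0.    -1.   ] w 51.3 gf 0.0 F [ 1.  -0.   0.2]
```

View pics/p4.png

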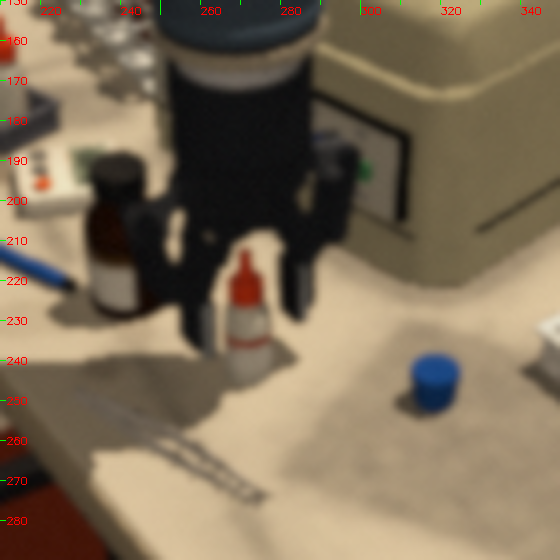

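The fingers straddle the dropper bottle (270,228) with room to spare, and no contact with the brown bottle or centrifuge. Grasp and lift.

Request:
jog_arm([
  {"delta_pos":[0,0,0],"rotation":[0,0,0],"jaw":1},
  {"delta_pos":[0,0,0],"rotation":[0,0,0],"jaw":1},
  {"delta_pos":[0,0,0],"rotation":[0,0,0],"jaw":1},
  {"delta_pos":[0,0,0],"rotation":[0,0,0],"jaw":1},
  {"delta_pos":[0,0,0],"rotation":[0,0,0],"jaw":1},
  {"delta_pos":[0,0,0],"rotation":[0,0,0],"jaw":1},
  {"delta_pos":[0,0,0],"rotation":[0,0,0],"jaw":1},
  {"delta_pos":[0,0,0.03],"rotation":[0,0,0],"jaw":1},
  {"delta_pos":[0,0,0.1],"rotation":[0,0,0],"jaw":1},
  {"delta_pos":[0,0,0.18],"rotation":[0,0,0],"jaw":1},
  {"delta_pos":[0,0,0.27],"rotation":[0,0,0],"jaw":1},
  {"delta_pos":[0,0,0.36],"rotation":[0,0,0],"jaw":1},
], squeeze=25)

```text
time: 23.95
position: [0.4449, -0.0884, 0.2206]
tool_rot: [-2.225, -2.217, 0.001]
contact_force: [0.0, 0.6, -0.0]
grip_width: 0.292
grasp_force: 25.4
```

Request:
jog_arm([
  {"delta_pos":[0,0.07,0.02],"rotation":[0,0,0],"jaw":1},
  {"delta_pos":[0.01,0.15,0.02],"rotation":[0,0,0],"jaw":1},
  {"delta_pos":[0.01,0.24,0.02],"rotation":[0,0,0],"jaw":1},
  {"delta_pos":[0.01,0.33,0.02],"rotation":[0,0,0.1],"jaw":1},
  {"delta_pos":[0,0.42,0.02],"rotation":[0,0,0.2],"jaw":1},
  {"delta_pos":[0,0.51,0.02],"rotation":[0,0,0.3],"jaw":1},
  {"delta_pos":[-0.01,0.6,0.02],"rotation":[0,0,0.4],"jaw":1},
  {"delta_pos":[-0.02,0.68,0.02],"rotation":[0,0,0.5],"jaw":1},
  {"delta_pos":[-0.03,0.75,0.02],"rotation":[0,0,0.5],"jaw":1},
  {"delta_pos":[-0.034,0.8,0.02],"rotation":[0,0,0.5],"jaw":1},
  {"delta_pos":[-0.034,0.818,0.02],"rotation":[0,0,0.5],"jaw":1},
  {"delta_pos":[-0.034,0.818,0.02],"rotation":[0,0,0.5],"jaw":1},
])

```text
time: 25.15
position: [0.4282, 0.3213, 0.2286]
tool_rot: [1.929, 2.48, -0.0]
contact_force: [-0.7, -0.6, -0.0]
grip_width: 0.294
grasp_force: 25.4
```

```bash
python3 - <<'E'
from h import *
st()
E
```

```text
t 25.1 p [0.4282 0.3213 0.2286] yaw_close 0.249 z [-0. -0. -1.] w 25.0 gf 25.4 F [-0.7 -0.6 -0. ]
```

Request:
jog_arm([
  {"delta_pos":[0,0,-0.07],"rotation":[0,0,0],"jaw":1},
  {"delta_pos":[0,0,-0.14],"rotation":[0,0,0],"jaw":1},
  {"delta_pos":[0,0,-0.21],"rotation":[0,0,0],"jaw":1},
  {"delta_pos":[0,0,-0.26],"rotation":[0,0,0],"jaw":1},
  {"delta_pos":[0,0,-0.3],"rotation":[0,0,0],"jaw":1},
  {"delta_pos":[0,0,-0.33],"rotation":[0,0,0],"jaw":1},
  {"delta_pos":[0,0,-0.35],"rotation":[0,0,0],"jaw":1},
  {"delta_pos":[0,0,-0.36],"rotation":[0,0,0],"jaw":1},
  {"delta_pos":[0,0,-0.366],"rotation":[0,0,0],"jaw":1},
  {"delta_pos":[0,0,-0.37],"rotation":[0,0,0],"jaw":1},
  {"delta_pos":[0,0,-0.37],"rotation":[0,0,0],"jaw":1},
])

```text
time: 26.25
position: [0.4287, 0.3207, 0.0441]
tool_rot: [1.931, 2.478, 0.001]
contact_force: [-0.6, 0.0, 0.5]
grip_width: 0.296
grasp_force: 25.4
```

Request:
jog_arm([
  {"delta_pos":[0,0,-0.002],"rotation":[0,0,0],"jaw":1},
  {"delta_pos":[0,0,-0.004],"rotation":[0,0,0],"jaw":1},
  {"delta_pos":[0,0,-0.004],"rotation":[0,0,0],"jaw":1},
])

```text
time: 26.55
position: [0.4288, 0.3209, 0.0433]
tool_rot: [-1.931, -2.478, -0.003]
contact_force: [-4.7, -2.0, 18.2]
grip_width: 0.293
grasp_force: 27.3
```

Request:
jog_arm([
  {"delta_pos":[0,0,0.002],"rotation":[0,0,0],"jaw":0.3},
  {"delta_pos":[0,0,0.002],"rotation":[0,0,0],"jaw":0.1},
  {"delta_pos":[0,0,0.002],"rotation":[0,0,0],"jaw":-0.1},
  {"delta_pos":[0,0,0.002],"rotation":[0,0,0],"jaw":-0.2},
  {"delta_pos":[0,0,0.002],"rotation":[0,0,0],"jaw":-0.2},
  {"delta_pos":[0,0,0.04],"rotation":[0,0,0],"jaw":-0.2},
  {"delta_pos":[0,0,0.1],"rotation":[0,0,0],"jaw":-0.2},
  {"delta_pos":[0,0,0.18],"rotation":[0,0,0],"jaw":-0.2},
  {"delta_pos":[0,0,0.27],"rotation":[0,0,0],"jaw":-0.2},
  {"delta_pos":[0,0,0.35],"rotation":[0,0,0],"jaw":-0.2},
  {"delta_pos":[0,0,0.36],"rotation":[0,0,0],"jaw":-0.2},
])

```text
time: 27.65
position: [0.4305, 0.3214, 0.2262]
tool_rot: [1.931, 2.477, 0.011]
contact_force: [0.0, -0.4, 0.2]
grip_width: 0.6
grasp_force: 0.0
```

Request:
jog_arm([
  {"delta_pos":[0.02,-0.08,0.1],"rotation":[0,0,-0.1],"jaw":-0.2},
  {"delta_pos":[0.04,-0.17,0.1],"rotation":[0,0,-0.2],"jaw":-0.2},
  {"delta_pos":[0.04,-0.26,0.1],"rotation":[0,0,-0.3],"jaw":-0.2},
  {"delta_pos":[0.04,-0.35,0.1],"rotation":[0,0,-0.4],"jaw":-0.2},
  {"delta_pos":[0.04,-0.44,0.1],"rotation":[0,0,-0.5],"jaw":-0.2},
  {"delta_pos":[0.04,-0.53,0.1],"rotation":[0,0,-0.5],"jaw":-0.2},
  {"delta_pos":[0.04,-0.62,0.1],"rotation":[0,0,-0.5],"jaw":-0.2},
  {"delta_pos":[0.04,-0.71,0.1],"rotation":[0,0,-0.5],"jaw":-0.2},
  {"delta_pos":[0.04,-0.8,0.1],"rotation":[0,0,-0.5],"jaw":-0.2},
  {"delta_pos":[0.04,-0.89,0.1],"rotation":[0,0,-0.5],"jaw":-0.2},
  {"delta_pos":[0.04,-0.96,0.1],"rotation":[0,0,-0.5],"jaw":-0.2},
  {"delta_pos":[0.04,-1,0.1],"rotation":[0,0,-0.5],"jaw":-0.2},
])

```text
time: 28.85
position: [0.4476, -0.1824, 0.2713]
tool_rot: [2.228, 2.214, -0.002]
contact_force: [-0.2, -0.7, -0.6]
grip_width: 0.606
grasp_force: 0.0
```

```bash
python3 - <<'E'
from h import *
o=st();print(np.round(o["joints"],2))
s=robot.read_camera("side");t=robot.read_camera("top")
for c,im in(("side",s),("top",t)): print(c,[(a.tolist(),b[:5].tolist()) for a,b in blobs(im,"red") if (50<a[0]<260 and 130<a[1]<260) or 360<a[0]<440])
print(proj("side",(.428,.3208,.07)),proj("top",(.428,.3208,.07)))
E
```

```text
t 28.9 p [ 0.4476 -0.1824  0.2713] yaw_close -0.006 z [-0.001 -0.001 -1.   ] w 51.5 gf 0.0 F [-0.2 -0.7 -0.6]
[-0.26  0.34  0.76  1.9  -0.27  1.01  0.61]
side [([177.9, 145.2], [175, 139, 7, 11, 46]), ([188.9, 150.3], [186, 144, 7, 11, 47]), ([210.0, 161.0], [207, 155, 7, 11, 48]), ([374.9, 313.9], [369, 304, 12, 18, 138])]
top [([411.0, 68.5], [400, 58, 23, 22, 374]), ([82.8, 170.9], [76, 165, 15, 13, 147]), ([104.1, 173.1], [97, 167, 16, 13, 151]), ([126.3, 174.5], [120, 169, 14, 13, 118]), ([147.3, 177.1], [141, 171, 14, 13, 131]), ([153.7, 237.1], [150, 234, 8, 7, 40]), ([113.1, 247.0], [110, 244, 8, 7, 42]), ([92.0, 253.3], [88, 250, 9, 8, 49])]
[188.55410793 149.00388698] [111.93725189 248.17198683]
```

Request:
jog_arm([
  {"delta_pos":[0.001,-0.08,0],"rotation":[0,0,0],"jaw":-0.2},
  {"delta_pos":[0.001,-0.17,0],"rotation":[0,0,0],"jaw":-0.2},
  {"delta_pos":[0.001,-0.26,0],"rotation":[0,0,0],"jaw":-0.2},
  {"delta_pos":[0.001,-0.35,0],"rotation":[0,0,0],"jaw":-0.2},
  {"delta_pos":[0.001,-0.42,0],"rotation":[0,0,0],"jaw":-0.2},
  {"delta_pos":[0.001,-0.46,-0.05],"rotation":[0,0,0],"jaw":-0.2},
  {"delta_pos":[0.001,-0.467,-0.13],"rotation":[0,0,0],"jaw":-0.2},
  {"delta_pos":[0.001,-0.467,-0.2],"rotation":[0,0,0],"jaw":-0.2},
  {"delta_pos":[0.001,-0.467,-0.24],"rotation":[0,0,0],"jaw":-0.2},
  {"delta_pos":[0.001,-0.467,-0.25],"rotation":[0,0,0],"jaw":-0.2},
  {"delta_pos":[0.001,-0.467,-0.25],"rotation":[0,0,0],"jaw":-0.2},
])

```text
time: 30.05
position: [0.4492, -0.4119, 0.1461]
tool_rot: [-2.223, -2.218, 0.0]
contact_force: [0.5, -0.2, 0.6]
grip_width: 0.598
grasp_force: 0.0
```

Request:
jog_arm([
  {"delta_pos":[0,-0.001,-0.04],"rotation":[0,0,0],"jaw":-0.2},
  {"delta_pos":[0,-0.001,-0.08],"rotation":[0,0,0],"jaw":-0.2},
  {"delta_pos":[0,-0.001,-0.12],"rotation":[0,0,0],"jaw":-0.2},
  {"delta_pos":[0,-0.001,-0.16],"rotation":[0,0,0],"jaw":-0.2},
  {"delta_pos":[0,-0.001,-0.19],"rotation":[0,0,0],"jaw":-0.2},
  {"delta_pos":[0,-0.001,-0.21],"rotation":[0,0,0],"jaw":-0.2},
  {"delta_pos":[0,-0.001,-0.215],"rotation":[0,0,0],"jaw":-0.2},
  {"delta_pos":[0,-0.001,-0.215],"rotation":[0,0,0],"jaw":-0.2},
  {"delta_pos":[0,-0.001,-0.215],"rotation":[0,0,0],"jaw":-0.2},
])

```text
time: 30.95
position: [0.4494, -0.4138, 0.0401]
tool_rot: [2.224, 2.217, 0.0]
contact_force: [0.3, -0.2, 0.9]
grip_width: 0.599
grasp_force: 0.0
```

Request:
jog_arm([
  {"delta_pos":[0,0,0],"rotation":[0,0,0],"jaw":1},
  {"delta_pos":[0,0,0],"rotation":[0,0,0],"jaw":1},
  {"delta_pos":[0,0,0],"rotation":[0,0,0],"jaw":1},
  {"delta_pos":[0,0,0],"rotation":[0,0,0],"jaw":1},
  {"delta_pos":[0,0,0],"rotation":[0,0,0],"jaw":1},
  {"delta_pos":[0,0,0],"rotation":[0,0,0],"jaw":1},
  {"delta_pos":[0,0,0],"rotation":[0,0,0],"jaw":1},
  {"delta_pos":[0,0,0.03],"rotation":[0,0,0],"jaw":1},
  {"delta_pos":[0,0,0.1],"rotation":[0,0,0],"jaw":1},
  {"delta_pos":[0,0,0.18],"rotation":[0,0,0],"jaw":1},
  {"delta_pos":[0,0,0.27],"rotation":[0,0,0],"jaw":1},
  {"delta_pos":[0,0,0.38],"rotation":[0,0,0],"jaw":1},
])

```text
time: 32.15
position: [0.4483, -0.4128, 0.2264]
tool_rot: [-2.224, -2.217, 0.001]
contact_force: [0.0, 0.6, -1.4]
grip_width: 0.291
grasp_force: 25.2
```

Request:
jog_arm([
  {"delta_pos":[0,0.07,0.01],"rotation":[0,0,0],"jaw":1},
  {"delta_pos":[0,0.15,0.01],"rotation":[0,0,0],"jaw":1},
  {"delta_pos":[0,0.24,0.01],"rotation":[0,0,0],"jaw":1},
  {"delta_pos":[0,0.33,0.01],"rotation":[0,0,0],"jaw":1},
  {"delta_pos":[0,0.42,0.01],"rotation":[0,0,0],"jaw":1},
  {"delta_pos":[0,0.51,0.01],"rotation":[0,0,0],"jaw":1},
  {"delta_pos":[0,0.6,0.01],"rotation":[0,0,0.1],"jaw":1},
  {"delta_pos":[0,0.69,0.01],"rotation":[0,0,0.2],"jaw":1},
  {"delta_pos":[0,0.78,0.01],"rotation":[0,0,0.3],"jaw":1},
  {"delta_pos":[0,0.87,0.01],"rotation":[0,0,0.4],"jaw":1},
  {"delta_pos":[0,0.95,0.01],"rotation":[0,0,0.5],"jaw":1},
  {"delta_pos":[0,1,0.01],"rotation":[0,0,0.5],"jaw":1},
])

```text
time: 33.35
position: [0.4485, 0.0897, 0.23]
tool_rot: [-1.925, -2.482, -0.002]
contact_force: [-1.0, -0.8, -0.5]
grip_width: 0.292
grasp_force: 25.2
```

Request:
jog_arm([
  {"delta_pos":[-0.005,0.08,0],"rotation":[0,0,0],"jaw":1},
  {"delta_pos":[-0.01,0.17,0],"rotation":[0,0,0],"jaw":1},
  {"delta_pos":[-0.015,0.26,0],"rotation":[0,0,0],"jaw":1},
  {"delta_pos":[-0.018,0.33,0],"rotation":[0,0,0],"jaw":1},
  {"delta_pos":[-0.018,0.375,0],"rotation":[0,0,0],"jaw":1},
  {"delta_pos":[-0.018,0.375,0],"rotation":[0,0,0],"jaw":1},
  {"delta_pos":[-0.018,0.375,-0.05],"rotation":[0,0,0],"jaw":1},
  {"delta_pos":[-0.018,0.375,-0.12],"rotation":[0,0,0],"jaw":1},
  {"delta_pos":[-0.018,0.375,-0.18],"rotation":[0,0,0],"jaw":1},
  {"delta_pos":[-0.018,0.375,-0.2],"rotation":[0,0,0],"jaw":1},
  {"delta_pos":[-0.018,0.375,-0.2],"rotation":[0,0,0],"jaw":1},
])

```text
time: 34.45
position: [0.4397, 0.2732, 0.129]
tool_rot: [-1.932, -2.477, 0.003]
contact_force: [0.3, -0.5, -0.1]
grip_width: 0.295
grasp_force: 25.2
```

```bash
python3 - <<'E'
from h import *
st()
cv2.imwrite("pics/p5.png",np.hstack([crop("top",75,190,185,280,4)[:360],crop("side",160,90,240,200,4)[80:440]]))
E
```

```text
t 34.5 p [0.4397 0.2732 0.129 ] yaw_close 0.246 z [-0.001 -0.001 -1.   ] w 25.1 gf 25.2 F [ 0.3 -0.5 -0.1]
```

View pics/p5.png

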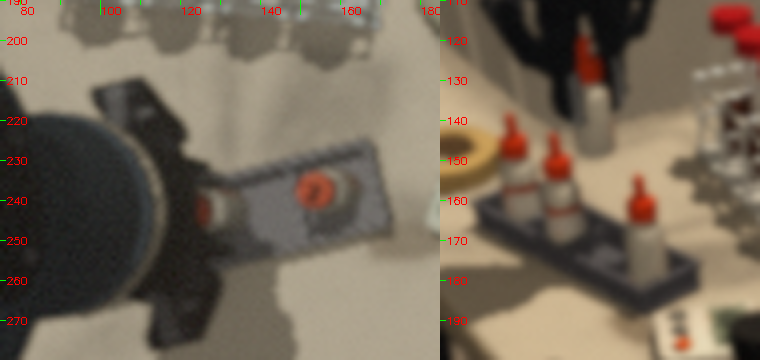

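The first dropper stands in its pocket (side (190,160)) and the second hangs upright above the next free pocket. Lowering.

Request:
jog_arm([
  {"delta_pos":[0,0.004,-0.03],"rotation":[0,0,0],"jaw":1},
  {"delta_pos":[0,0.004,-0.06],"rotation":[0,0,0],"jaw":1},
  {"delta_pos":[0,0.004,-0.09],"rotation":[0,0,0],"jaw":1},
  {"delta_pos":[0,0.004,-0.12],"rotation":[0,0,0],"jaw":1},
  {"delta_pos":[0,0.004,-0.145],"rotation":[0,0,0],"jaw":1},
  {"delta_pos":[0,0.004,-0.158],"rotation":[0,0,0],"jaw":1},
  {"delta_pos":[0,0.004,-0.164],"rotation":[0,0,0],"jaw":1},
  {"delta_pos":[0,0.004,-0.167],"rotation":[0,0,0],"jaw":1},
  {"delta_pos":[0,0.004,-0.168],"rotation":[0,0,0],"jaw":1},
  {"delta_pos":[0,0.004,-0.168],"rotation":[0,0,0],"jaw":1},
])

```text
time: 35.55
position: [0.4402, 0.2763, 0.0456]
tool_rot: [1.931, 2.478, 0.001]
contact_force: [0.5, -0.7, -0.5]
grip_width: 0.295
grasp_force: 25.2
```

Request:
jog_arm([
  {"delta_pos":[0,0,-0.002],"rotation":[0,0,0],"jaw":1},
  {"delta_pos":[0,0,-0.004],"rotation":[0,0,0],"jaw":1},
  {"delta_pos":[0,0,-0.004],"rotation":[0,0,0],"jaw":1},
])

```text
time: 35.85
position: [0.4402, 0.2763, 0.0438]
tool_rot: [-1.931, -2.478, -0.001]
contact_force: [-2.5, -0.1, 8.1]
grip_width: 0.293
grasp_force: 26.0
```

Contact. Release, retreat and return towards the brown bottle.

Request:
jog_arm([
  {"delta_pos":[0,0,0.001],"rotation":[0,0,0],"jaw":0.3},
  {"delta_pos":[0,0,0.001],"rotation":[0,0,0],"jaw":0.1},
  {"delta_pos":[0,0,0.001],"rotation":[0,0,0],"jaw":-0.1},
  {"delta_pos":[0,0,0.001],"rotation":[0,0,0],"jaw":-0.2},
  {"delta_pos":[0,0,0.001],"rotation":[0,0,0],"jaw":-0.2},
  {"delta_pos":[0,0,0.04],"rotation":[0,0,0],"jaw":-0.2},
  {"delta_pos":[0,0,0.1],"rotation":[0,0,0],"jaw":-0.2},
  {"delta_pos":[0,0,0.18],"rotation":[0,0,0],"jaw":-0.2},
  {"delta_pos":[0,0,0.27],"rotation":[0,0,0],"jaw":-0.2},
  {"delta_pos":[0,0,0.35],"rotation":[0,0,0],"jaw":-0.2},
  {"delta_pos":[0,0,0.36],"rotation":[0,0,0],"jaw":-0.2},
])

```text
time: 36.95
position: [0.442, 0.2767, 0.2277]
tool_rot: [1.93, 2.476, 0.011]
contact_force: [-0.4, -0.9, 0.1]
grip_width: 0.602
grasp_force: 0.0
```

Request:
jog_arm([
  {"delta_pos":[0,-0.07,0],"rotation":[0,0,-0.1],"jaw":-0.4},
  {"delta_pos":[0,-0.15,0],"rotation":[0,0,-0.2],"jaw":-0.4},
  {"delta_pos":[0,-0.24,0],"rotation":[0,0,-0.3],"jaw":-0.4},
  {"delta_pos":[-0.01,-0.32,0],"rotation":[0,0,-0.4],"jaw":-0.4},
  {"delta_pos":[-0.02,-0.4,0],"rotation":[0,0,-0.5],"jaw":-0.4},
  {"delta_pos":[-0.03,-0.47,0],"rotation":[0,0,-0.5],"jaw":-0.4},
  {"delta_pos":[-0.032,-0.52,0],"rotation":[0,0,-0.5],"jaw":-0.4},
  {"delta_pos":[-0.032,-0.534,0],"rotation":[0,0,-0.5],"jaw":-0.4},
  {"delta_pos":[-0.032,-0.534,0],"rotation":[0,0,-0.5],"jaw":-0.4},
  {"delta_pos":[-0.032,-0.534,0],"rotation":[0,0,-0.5],"jaw":-0.4},
  {"delta_pos":[-0.032,-0.534,0],"rotation":[0,0,-0.5],"jaw":-0.4},
])

```text
time: 38.05
position: [0.4241, 0.0104, 0.223]
tool_rot: [-2.222, -2.22, 0.0]
contact_force: [-0.1, -0.1, -0.7]
grip_width: 0.7
grasp_force: 0.0
```

```bash
python3 - <<'E'
from h import *
o=st();print(np.round(o["joints"],2))
s=robot.read_camera("side");t=robot.read_camera("top")
for c,im in(("side",s),("top",t)): print(c,[a.tolist() for a,b in blobs(im,"red") if (50<a[0]<260 and 130<a[1]<260)])
# brown cap: dark blob in side view
g=cv2.cvtColor(s,cv2.COLOR_RGB2GRAY)[175:232,225:260]
for r in range(10,22): w=np.where(g[r]<55)[0]; print(175+r,225+w.min() if len(w) else None,225+w.max() if len(w) else None,end="; ")
cv2.imwrite("pics/p6.png",np.hstack([crop("side",205,165,285,245,5),crop("side",160,125,240,205,5,s)]))
for z in(0,.079,.095): print(z,proj("side",(.424,.009,z)),proj("side",(.424,.009-.017,z)),proj("side",(.424,.009+.017,z)))
E
```

```text
t 38.0 p [0.4241 0.0104 0.223 ] yaw_close -0.001 z [-0.  0. -1.] w 59.5 gf 0.0 F [-0.1 -0.1 -0.7]
[-0.73  0.31  0.79  2.11 -0.3   0.84  0.23]
side [[177.9, 145.3], [188.8, 150.2], [199.1, 155.2], [209.9, 161.0]]
top [[82.8, 170.9], [103.9, 173.1], [126.2, 174.7], [147.3, 177.1], [153.6, 237.1], [133.4, 242.0], [113.3, 247.1], [91.9, 253.3]]
185 None None; 186 None None; 187 None None; 188 None None; 189 235 242; 190 233 244; 191 233 244; 192 232 245; 193 232 245; 194 232 245; 195 233 245; 196 234 245; 0 [242.97358125 225.10231666] [246.46358815 228.6459582 ] [239.56000582 221.63628119]
0.079 [240.80046989 196.68543235] [244.41025498 200.04506068] [237.27295169 193.40236984]
0.095 [240.33840981 190.64326251] [243.97341912 193.96036968] [236.78692965 187.40237939]
```

View pics/p6.png

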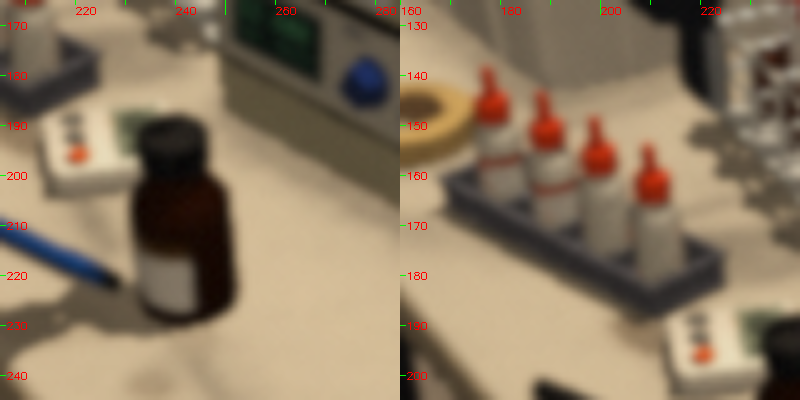

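All four droppers stand in line. I'll refine the brown bottle's position by segmenting it in the initial pictures, where it is not shadowed.

```bash
python3 - <<'E'
from h import *
t=cv2.imread("pics/top0.png");s=cv2.imread("pics/side0.png")
g=cv2.cvtColor(t,6)[232:268,236:270];print("top gray\n",g[::2,::2])
for n,im,(x0,y0,x1,y1) in(("top",t,(236,232,270,268)),("side",s,(222,180,262,235))):
    for th in(45,60,75,90):
        m=(cv2.cvtColor(im,6)[y0:y1,x0:x1]<th).astype(np.uint8);k,l,st_,ce=cv2.connectedComponentsWithStats(m)
        i=1+np.argmax(st_[1:,4]);print(n,th,(st_[i][:2]+[x0,y0]).tolist(),st_[i][2:].tolist(),np.round(ce[i]+[x0,y0],1))
for z in(.06,.075,.095):
    print(z,[np.round(plane("top",p,z)[:2],4).tolist() for p in[(251.7,248.3),(252,249)]])
# predicted side silhouettes for candidates
a=np.linspace(0,2*np.pi,40)
for c in((.424,.009),(.424,.014),(.424,.019),(.420,.012)):
    out=[]
    for r,zs in((.024,(0,.06)),(.017,(.079,.095))):
        P=np.array([proj("side",(c[0]+r*np.cos(b),c[1]+r*np.sin(b),z)) for b in a for z in zs]);out+=[np.round([*P.min(0),*P.max(0)],1).tolist()]
    for r,zs in((.024,(0,.07)),(.017,(.095,))):
        P=np.array([proj("top",(c[0]+r*np.cos(b),c[1]+r*np.sin(b),z)) for b in a for z in zs]);out+=[np.round([*P.min(0),*P.max(0)],1).tolist()]
    print(c,out)
E
```

```text
top gray
 [[164 164 162 164 163 163 164 163 163 164 165 165 164 165 164 166 165]
 [163 162 162 162 164 163 165 163 164 164 164 165 165 165 163 163 164]
 [162 162 161 162 164 165 165 163 164 164 164 165 164 165 163 163 161]
 [163 164 165 164 162 157 133 108 107 111 139 158 164 163 164 163 163]
 [163 163 163 163 147 102  62  54  53  54  68 107 154 164 162 163 163]
 [163 163 164 157 101  54  57  59  60  59  53  59 121 161 161 162 164]
 [163 163 159 125  61  54  62  62  66  59  59  54  83 152 161 161 161]
 [159 161 158  98  54  63  67  68  65  67  65  57  65 134 160 160 159]
 [158 161 152  84  60  64  67  69  66  65  65  63  59 123 156 155 156]
 [158 160 150  85  60  65  68  66  64  63  68  62  60 119 148 148 151]
 [157 160 144  74  57  66  66  68  69  70  65  60  70 131 147 146 147]
 [156 161 145  93  62  60  67  64  66  66  59  56  98 143 147 144 144]
 [157 159 134 100  82  57  59  62  65  59  52  71 125 149 145 145 144]
 [125 111  80  69  99  92  72  60  63  66  82 106 139 155 150 149 148]
 [ 90  88  75  81 100 108 103  99  97 101 105 130 158 159 155 152 151]
 [ 85 102 132 134 105 105 104 104 104 106 111 150 161 162 157 154 152]
 [142 154 160 145 106 100 101 103 101 105 134 160 159 160 158 156 148]
 [161 160 155 153 129  98 100  99 102 131 155 159 160 161 160 155 148]]Traceback (most recent call last):
  File "<stdin>", line 7, in <module>
    return _wrapfunc(a, 'argmax', axis=axis, out=out, **kwds)
    return bound(*args, **kwds)
ValueError: attempt to get argmax of an empty sequence
```

```bash
python3 - <<'E'
from h import *
t=cv2.imread("pics/top0.png");s=cv2.imread("pics/side0.png")
for n,im,(x0,y0,x1,y1) in(("top",t,(236,232,270,268)),("side",s,(222,180,262,235))):
    for th in(60,75,90):
        m=(cv2.cvtColor(im,6)[y0:y1,x0:x1]<th).astype(np.uint8);k,l,st_,ce=cv2.connectedComponentsWithStats(m)
        if k<2: continue
        i=1+np.argmax(st_[1:,4]);print(n,th,(st_[i][:2]+[x0,y0]).tolist(),(st_[i][:2]+[x0,y0]+st_[i][2:4]).tolist(),np.round(ce[i]+[x0,y0],1))
g=cv2.cvtColor(s,6)
for r in range(186,232,4): w=np.where(g[r,228:262]<80)[0]; print(r,(228+w.min(),229+w.max()) if len(w) else None,end="; ")
print()
for z in(.06,.075,.095):
    print(z,[np.round(plane("top",p,z)[:2],4).tolist() for p in[(251.7,248.3),(252,249)]])
a=np.linspace(0,2*np.pi,40)
for c in((.424,.009),(.424,.014),(.424,.019),(.420,.012)):
    out=[]
    for cam,r,zs in(("side",.024,(0,.06)),("side",.017,(.081,.095)),("top",.024,(0,.07)),("top",.017,(.095,))):
        P=np.array([proj(cam,(c[0]+r*np.cos(b),c[1]+r*np.sin(b),z)) for b in a for z in zs]);out+=[np.round([*P.min(0),*P.max(0)],1).tolist()]
    print(c,out)
E
```

```text
top 60 [243, 240] [261, 259] [251.8 247.5]
top 75 [242, 239] [261, 259] [251.4 248.8]
top 90 [242, 239] [262, 260] [251.4 249. ]
side 60 [232, 189] [252, 230] [241.3 207.8]
side 75 [231, 188] [252, 231] [241. 208.]
side 90 [222, 188] [252, 231] [239.2 210.3]
186 (np.int64(253), np.int64(262)); 190 (np.int64(231), np.int64(262)); 194 (np.int64(232), np.int64(247)); 198 (np.int64(233), np.int64(247)); 202 (np.int64(232), np.int64(250)); 206 (np.int64(231), np.int64(251)); 210 (np.int64(232), np.int64(251)); 214 (np.int64(233), np.int64(251)); 218 (np.int64(243), np.int64(252)); 222 (np.int64(228), np.int64(252)); 226 (np.int64(232), np.int64(251)); 230 (np.int64(237), np.int64(240)); 
0.06 [[0.4243, 0.0097], [0.4227, 0.0091]]
0.075 [[0.4247, 0.0093], [0.4231, 0.0086]]
0.095 [[0.4252, 0.0087], [0.4236, 0.0081]]
(0.424, 0.009) [[230.8, 198.1, 253.2, 231.2], [232.8, 186.7, 248.3, 200.0], [241.2, 237.9, 262.6, 259.3], [243.8, 241.1, 259.3, 256.6]]
(0.424, 0.014) [[229.8, 197.2, 252.1, 230.1], [231.7, 185.8, 247.2, 199.0], [239.0, 237.9, 260.6, 259.3], [241.5, 241.1, 257.1, 256.6]]
(0.424, 0.019) [[228.8, 196.2, 251.1, 229.0], [230.7, 184.9, 246.1, 198.0], [236.8, 237.9, 258.5, 259.3], [239.2, 241.1, 254.8, 256.7]]
(0.42, 0.012) [[228.6, 198.0, 251.1, 231.1], [230.5, 186.7, 246.1, 199.9], [239.9, 239.6, 261.4, 261.1], [242.5, 242.9, 258.0, 258.5]]
```

Request:
jog_arm([
  {"delta_pos":[-0.001,0,-0.05],"rotation":[0,0,0],"jaw":-0.4},
  {"delta_pos":[-0.001,0,-0.1],"rotation":[0,0,0],"jaw":-0.4},
  {"delta_pos":[-0.001,0,-0.15],"rotation":[0,0,0],"jaw":-0.4},
  {"delta_pos":[-0.001,0,-0.2],"rotation":[0,0,0],"jaw":-0.4},
  {"delta_pos":[-0.001,0,-0.23],"rotation":[0,0,0],"jaw":-0.4},
  {"delta_pos":[-0.001,0,-0.25],"rotation":[0,0,0],"jaw":-0.4},
  {"delta_pos":[-0.001,0,-0.26],"rotation":[0,0,0],"jaw":-0.4},
  {"delta_pos":[-0.001,0,-0.26],"rotation":[0,0,0],"jaw":-0.4},
  {"delta_pos":[-0.001,0,-0.26],"rotation":[0,0,0],"jaw":-0.4},
])

```text
time: 39.1
position: [0.4239, 0.0092, 0.0938]
tool_rot: [2.224, 2.218, 0.001]
contact_force: [0.3, 0.2, -0.0]
grip_width: 0.703
grasp_force: 0.0
```

```bash
python3 - <<'E'
from h import *
st();cv2.imwrite("pics/p7.png",crop("side",200,150,300,250,5))
E
```

```text
t 39.1 p [0.4239 0.0092 0.0938] yaw_close -0.003 z [ 0.001  0.    -1.   ] w 59.8 gf 0.0 F [ 0.3  0.2 -0. ]
```

View pics/p7.png

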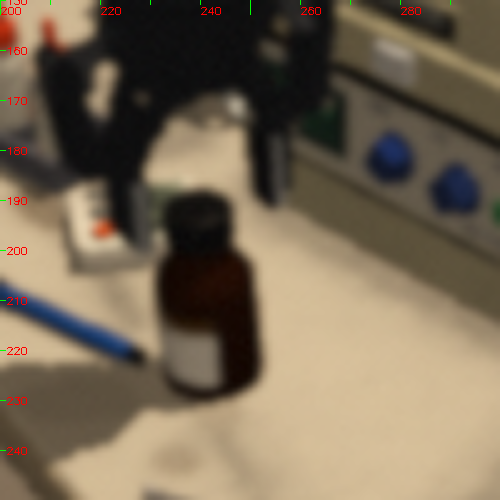

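The fingers straddle the black cap (240,195) with their tips near its lower edge. Closing without lifting first.

Request:
jog_arm([
  {"delta_pos":[0,0,0],"rotation":[0,0,0],"jaw":1},
  {"delta_pos":[0,0,0],"rotation":[0,0,0],"jaw":1},
  {"delta_pos":[0,0,0],"rotation":[0,0,0],"jaw":1},
  {"delta_pos":[0,0,0],"rotation":[0,0,0],"jaw":1},
  {"delta_pos":[0,0,0],"rotation":[0,0,0],"jaw":1},
  {"delta_pos":[0,0,0],"rotation":[0,0,0],"jaw":1},
  {"delta_pos":[0,0,0],"rotation":[0,0,0],"jaw":1},
], squeeze=45)

```text
time: 39.85
position: [0.424, 0.0092, 0.0939]
tool_rot: [2.224, 2.218, 0.002]
contact_force: [-0.6, 0.3, 8.7]
grip_width: 0.372
grasp_force: 43.8
```

Request:
jog_arm([
  {"delta_pos":[0,0,0.01],"rotation":[0,0,0],"jaw":1},
  {"delta_pos":[0,0,0.03],"rotation":[0,0,0],"jaw":1},
  {"delta_pos":[0,0,0.07],"rotation":[0,0,0],"jaw":1},
  {"delta_pos":[0,0,0.13],"rotation":[0,0,0],"jaw":1},
  {"delta_pos":[0,0,0.2],"rotation":[0,0,0],"jaw":1},
  {"delta_pos":[0,0,0.27],"rotation":[0,0,0],"jaw":1},
  {"delta_pos":[0,0,0.32],"rotation":[0,0,0],"jaw":1},
  {"delta_pos":[0,0,0.34],"rotation":[0,0,0],"jaw":1},
  {"delta_pos":[0,0,0.34],"rotation":[0,0,0],"jaw":1},
])

```text
time: 40.75
position: [0.4238, 0.0093, 0.2642]
tool_rot: [2.224, 2.218, 0.003]
contact_force: [-0.2, -0.5, -1.7]
grip_width: 0.373
grasp_force: 44.9
```

```bash
python3 - <<'E'
from h import *
st();cv2.imwrite("pics/p8.png",np.hstack([crop("side",190,80,320,230,3),crop("top",230,140,400,290,2)]) if 0 else crop("side",190,80,320,230,4))
E
```

```text
t 40.8 p [0.4238 0.0093 0.2642] yaw_close -0.002 z [ 0.002  0.001 -1.   ] w 31.7 gf 44.9 F [-0.2 -0.5 -1.7]
```

View pics/p8.png

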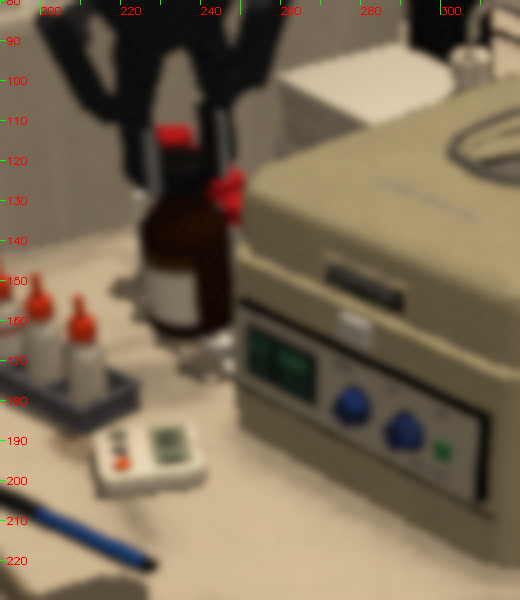

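The brown bottle is held upright (about (235,150)) and the timer is undisturbed at (228,193). Carrying it to the spill tray by way of the front.

Request:
jog_arm([
  {"delta_pos":[0.01,-0.06,0],"rotation":[0,0,0],"jaw":1},
  {"delta_pos":[0.03,-0.13,0],"rotation":[0,0,0],"jaw":1},
  {"delta_pos":[0.04,-0.21,0],"rotation":[0,0,0],"jaw":1},
  {"delta_pos":[0.05,-0.29,0],"rotation":[0,0,0.04],"jaw":1},
  {"delta_pos":[0.06,-0.37,0],"rotation":[0,0,0.08],"jaw":1},
  {"delta_pos":[0.09,-0.45,0],"rotation":[0,0,0.08],"jaw":1},
  {"delta_pos":[0.14,-0.52,0],"rotation":[0,0,0.08],"jaw":1},
  {"delta_pos":[0.21,-0.57,0],"rotation":[0,0,0.08],"jaw":1},
  {"delta_pos":[0.29,-0.59,0],"rotation":[0,0,0.08],"jaw":1},
  {"delta_pos":[0.36,-0.592,0],"rotation":[0,0,0.08],"jaw":1},
  {"delta_pos":[0.4,-0.592,0],"rotation":[0,0,0.08],"jaw":1},
  {"delta_pos":[0.41,-0.592,0],"rotation":[0,0,0.08],"jaw":1},
])

```text
time: 42.0
position: [0.6299, -0.2861, 0.2595]
tool_rot: [-2.176, -2.261, 0.002]
contact_force: [-0.9, 0.6, -1.7]
grip_width: 0.372
grasp_force: 45.0
```

```bash
python3 - <<'E'
from h import *
st()
s=robot.read_camera("side");t=robot.read_camera("top")
for z in(.17,):print("foot/cap predicted side",proj("side",(.629,-.287,z)),proj("side",(.629,-.287,.26)))
for c in("side","top"):print([(d["location"],d["confidence"]) for d in robot.landmark_of(c,"spill_tray")],[(d["location"],d["confidence"]) for d in robot.landmark_of(c,"brown_bottle")],[(d["box"],d["confidence"]) for d in robot.search_frame(c,"brown_bottle")])
E
```

```text
t 42.0 p [ 0.6299 -0.2861  0.2595] yaw_close 0.038 z [-0.004  0.002 -1.   ] w 31.6 gf 45.0 F [-0.9  0.6 -1.7]
foot/cap predicted side [407.1515554  192.78729403] [413.73079979 150.0103501 ]
[([381.6, 250.9], 0.73)] [([404.4, 194.8], 0.98)] [([407.4, 173.8, 25.9, 54.9], 0.62), ([190.6, 155.8, 9.1, 29.9], 0.23)]
[([356.5, 165.4], 0.55)] [([393.8, 148.2], 0.74)] [([391.6, 142.9, 20.3, 19.5], 0.48)]
```

Request:
jog_arm([
  {"delta_pos":[0,0,-0.04],"rotation":[0,0,0],"jaw":1},
  {"delta_pos":[0,0,-0.09],"rotation":[0,0,0],"jaw":1},
  {"delta_pos":[0,0,-0.14],"rotation":[0,0,0],"jaw":1},
  {"delta_pos":[0,0,-0.19],"rotation":[0,0,0],"jaw":1},
  {"delta_pos":[0,0,-0.23],"rotation":[0,0,0],"jaw":1},
  {"delta_pos":[0,0,-0.26],"rotation":[0,0,0],"jaw":1},
  {"delta_pos":[0,0,-0.285],"rotation":[0,0,0],"jaw":1},
  {"delta_pos":[0,0,-0.3],"rotation":[0,0,0],"jaw":1},
  {"delta_pos":[0,0,-0.31],"rotation":[0,0,0],"jaw":1},
  {"delta_pos":[0,0,-0.31],"rotation":[0,0,0],"jaw":1},
  {"delta_pos":[0,0,-0.31],"rotation":[0,0,0],"jaw":1},
])

```text
time: 43.5
position: [0.6288, -0.2871, 0.1089]
tool_rot: [2.179, 2.261, 0.0]
contact_force: [0.5, 0.0, -1.7]
grip_width: 0.373
grasp_force: 45.0
```

Request:
jog_arm([
  {"delta_pos":[0,0,-0.008],"rotation":[0,0,0],"jaw":1},
  {"delta_pos":[0,0,-0.014],"rotation":[0,0,0],"jaw":1},
  {"delta_pos":[0,0,-0.018],"rotation":[0,0,0],"jaw":1},
  {"delta_pos":[0,0,-0.02],"rotation":[0,0,0],"jaw":1},
  {"delta_pos":[0,0,-0.02],"rotation":[0,0,0],"jaw":1},
])

```text
time: 44.0
position: [0.6285, -0.2869, 0.0983]
tool_rot: [2.18, 2.262, -0.0]
contact_force: [0.1, -0.4, -1.7]
grip_width: 0.37
grasp_force: 45.1
```

Request:
jog_arm([
  {"delta_pos":[0,0,-0.001],"rotation":[0,0,0],"jaw":1},
  {"delta_pos":[0,0,-0.002],"rotation":[0,0,0],"jaw":1},
  {"delta_pos":[0,0,-0.003],"rotation":[0,0,0],"jaw":1},
  {"delta_pos":[0,0,-0.003],"rotation":[0,0,0],"jaw":1},
])

```text
time: 44.4
position: [0.6286, -0.2873, 0.0981]
tool_rot: [2.179, 2.261, 0.001]
contact_force: [-3.6, 1.2, 10.2]
grip_width: 0.374
grasp_force: 46.1
```

On the floor. Release and rise.

Request:
jog_arm([
  {"delta_pos":[0,0,0.001],"rotation":[0,0,0],"jaw":0.1},
  {"delta_pos":[0,0,0.001],"rotation":[0,0,0],"jaw":-0.1},
  {"delta_pos":[0,0,0.001],"rotation":[0,0,0],"jaw":-0.4},
  {"delta_pos":[0,0,0.001],"rotation":[0,0,0],"jaw":-0.4},
  {"delta_pos":[0,0,0.001],"rotation":[0,0,0],"jaw":-0.4},
  {"delta_pos":[0,0,0.04],"rotation":[0,0,0],"jaw":-0.4},
  {"delta_pos":[0,0,0.1],"rotation":[0,0,0],"jaw":-0.4},
  {"delta_pos":[0,0,0.18],"rotation":[0,0,0],"jaw":-0.4},
  {"delta_pos":[0,0,0.26],"rotation":[0,0,0],"jaw":-0.4},
  {"delta_pos":[0,0,0.34],"rotation":[0,0,0],"jaw":-0.4},
  {"delta_pos":[0,0,0.36],"rotation":[0,0,0],"jaw":-0.4},
])

```text
time: 45.5
position: [0.6295, -0.2883, 0.2818]
tool_rot: [2.176, 2.257, 0.003]
contact_force: [0.4, -0.5, -0.9]
grip_width: 0.697
grasp_force: 0.0
```

Request:
jog_arm([
  {"delta_pos":[-0.08,0,0],"rotation":[0,0,0],"jaw":-0.4},
  {"delta_pos":[-0.16,0,0],"rotation":[0,0,0],"jaw":-0.4},
  {"delta_pos":[-0.24,0,0],"rotation":[0,0,0],"jaw":-0.4},
  {"delta_pos":[-0.3,0,0],"rotation":[0,0,0],"jaw":-0.4},
  {"delta_pos":[-0.3,0,0],"rotation":[0,0,0],"jaw":-0.4},
  {"delta_pos":[-0.3,0,0],"rotation":[0,0,0],"jaw":-0.4},
  {"delta_pos":[-0.3,0,0],"rotation":[0,0,0],"jaw":-0.4},
])

```text
time: 46.2
position: [0.4796, -0.2864, 0.2765]
tool_rot: [2.178, 2.263, 0.0]
contact_force: [-0.5, 0.7, 0.5]
grip_width: 0.701
grasp_force: 0.0
```

```bash
python3 - <<'E'
from h import *
o=st()
s=robot.read_camera("side");t=robot.read_camera("top")
for c in("side","top"):
    for n in("brown_bottle","timer","stopper"):
        print(c,n,[(np.round(d["location"],1).tolist(),round(d["confidence"],2)) for d in robot.landmark_of(c,n)],[(np.round(d["box"],1).tolist(),round(d["confidence"],2)) for d in robot.search_frame(c,n)])
print([a.tolist() for a,b in blobs(s,"blue") if 300<a[0]<390],[a.tolist() for a,b in blobs(t,"blue")])
print([a.tolist() for a,b in blobs(t,"red") if 70<a[0]<160 and a[1]<270],[a.tolist() for a,b in blobs(s,"red") if 170<a[0]<260 and a[1]<170])
X=(.6286,-.2873)
a=np.linspace(0,2*np.pi,40)
for cam in("side","top"):
    print(cam,"foot",proj(cam,(*X,.004)),"cap",proj(cam,(*X,.095)))
    P=np.array([proj(cam,(X[0]+r*np.cos(b),X[1]+r*np.sin(b),z)) for b in a for r,z in((.024,.004),(.024,.07),(.017,.099))]);print("bbox c,w",(P.min(0)+P.max(0))/2,P.max(0)-P.min(0))
E
```

```text
t 46.2 p [ 0.4796 -0.2864  0.2765] yaw_close 0.038 z [ 0.  0. -1.] w 59.6 gf 0.0 F [-0.5  0.7  0.5]
side brown_bottle [([397.3, 258.4], 0.59), ([225.3, 200.2], 0.58)] [([394.9, 244.5, 24.5, 48.3], 0.75)]
side timer [([228.0, 196.5], 0.77)] [([225.7, 194.3, 25.4, 17.0], 0.73)]
side stopper [([194.2, 172.8], 0.66), ([317.5, 250.5], 0.55)] [([315.9, 246.8, 9.8, 14.2], 0.59)]
top brown_bottle [([372.8, 161.7], 0.79)] [([378.8, 161.9, 25.0, 24.2], 0.57)]
top timer [([198.5, 238.6], 0.91), ([141.7, 239.5], 0.36)] [([198.1, 238.1, 32.3, 33.9], 0.66)]
top stopper [([322.9, 212.3], 0.4)] [([325.2, 211.4, 10.1, 11.7], 0.42)]
[[324.6, 7.1], [375.5, 205.4], [318.4, 244.8]] [[485.4, 61.1], [350.0, 155.0]]
[[82.7, 170.8], [104.0, 173.0], [126.2, 174.6], [147.2, 177.1], [153.5, 237.3], [133.3, 241.9], [113.4, 247.0], [91.8, 253.2]] [[240.1, 120.7], [177.9, 145.3], [188.8, 150.2], [199.1, 155.2], [209.9, 161.0]]
side foot [396.72529152 260.47673978] cap [402.16732956 225.08828867]
bbox c,w [398.9616998  243.29363517] [27.84861507 49.52519286]
top foot [372.33369987 163.46302061] cap [382.8230749  156.23037323]
bbox c,w [376.77396877 160.59026243] [28.1399896  24.93888422]
```

```bash
python3 -c "
from plant import robot
print(robot.hand_in())"
```

```text
the job is handed in; nothing more can be done
None
```

All five used containers are in their places, upright and released, and the job is handed in at about 46 s of simulated time; both cameras show the timer and stopper where they started.

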